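# Heat sinks from the lever dispenser onto the boards, then start the preheater

## Task

Fit a heat sink to every circuit board on the preheater: the lever dispenser gives one heat sink for each full press of its sprung lever, so press it exactly as many times as there are boards (spare heat sinks stay in the magazine), and set each heat sink flat, fins up, centred on a board's black chip with its long sides along the board's long sides. When every board has its heat sink, turn the preheater's dial clockwise until its pointer stands at the long thick tick. Leave the lever up, and do not disturb the solder spool, the flux jar or the screwdriver.

Things in the scene. Friction and masses are not known exactly. Their poses are not given: they have to be found in the camera images.
- lever (a joint): Dispenser lever, rad: 0 = up at rest, 0.55 = fully pressed (hard stop). Sprung: it returns by itself; pressing on the pad takes about 3 N at first and 10 N fully down. It drives a pusher, which moves out 90 mm per rad and ejects the lowest heat sink of the stack; a press past 0.45 rad is needed, then the lever must come all the way up so that the next heat sink drops in.
- lever_pad (a point): Centre of the top face of the lever's black rubber pad (34 x 40 mm), about 115 mm above the table at rest, 150 mm behind the magazine (-x of the dispenser). Follows the lever. Press it downwards from above: it sinks about 54 mm along an arc and shifts some 9 mm outwards, away from the magazine. The lever pivots 100 mm in front of the pad (+x of the dispenser) and 45 mm below its rest height.
- dispenser: Fixed bench dispenser: blue base plate, clear magazine tower (42 x 36 mm, top 108 mm above the table) and a narrow dark steel out-feed rail. Origin on the table under the magazine; x points along the out-feed rail, the lever is at -x.
- magazine (a point): Floor of the clear magazine, 30 mm above the table, where the lowest heat sink of the stack lies. Five heat sinks are stacked in it at the start; those in it are within 2 mm of this point horizontally. The magazine is roofed; heat sinks leave only by the lever.
- outlet (a point): Point on the out-feed rail (top 30 mm above the table, 20 mm wide, so fingers can straddle it; base plate 8 mm high beside it), 44 mm in front of the magazine: after a full press the centre of the ejected heat sink is here, and any already there are pushed 28 mm further along, nose to tail. The rail ends 175 mm from the magazine and has room for all.
- dial (a joint): Preheater dial, rad, grows clockwise seen from above, 0 to 2.7 between stops. White scale with a tick every 0.3 rad from 0 to 2.7; the one long thick tick is at 2.1 rad, the wanted setting. Starts between 0 and 0.6. Stiff enough to stay where it is left (0.04 N m).
- dial_grip (a point): On the dial's axis at the height to grip, 58 mm above the table (panel top 36 mm). The dial has a bar grip 40 mm long, 12 mm thick, from 45 to 67 mm above the table, pinched across its thickness from above. The axes of this point are those of the preheater: at dial value v the bar and its white pointer point along the direction (2.356 - v) rad, counted counter-clockwise from the preheater's x axis.
- preheater: Fixed low grey board preheater, 250 x 398 mm, 36 mm high. Origin on the table under the centre of its dark plate (240 x 310 mm, top 40 mm above the table, with a thin rim 6 mm higher); the control panel with the dial lies 197 mm to its +y.
- sink1_c (a point): Heat sink 1 (1 is the lowest of the stack and comes out first): centre of an aluminium finned block 28 x 22 x 13 mm (x, y, z), half-way up; x runs along the fins and the long sides, z up through the fins. About 16 g. Grip it across its 22 mm width.
- sink2_c (a point): Heat sink 2 (1 is the lowest of the stack and comes out first): centre of an aluminium finned block 28 x 22 x 13 mm (x, y, z), half-way up; x runs along the fins and the long sides, z up through the fins. About 16 g. Grip it across its 22 mm width.
- sink3_c (a point): Heat sink 3 (1 is the lowest of the stack and comes out first): centre of an aluminium finned block 28 x 22 x 13 mm (x, y, z), half-way up; x runs along the fins and the long sides, z up through the fins. About 16 g. Grip it across its 22 mm width.
- sink4_c (a point): Heat sink 4 (1 is the lowest of the stack and comes out first): centre of an aluminium finned block 28 x 22 x 13 mm (x, y, z), half-way up; x runs along the fins and the long sides, z up through the fins. About 16 g. Grip it across its 22 mm width.
- sink5_c (a point): Heat sink 5 (1 is the lowest of the stack and comes out first): centre of an aluminium finned block 28 x 22 x 13 mm (x, y, z), half-way up; x runs along the fins and the long sides, z up through the fins. About 16 g. Grip it across its 22 mm width.
- board1_chip (a point): Circuit board 1 (may be absent): centre of the top face of its black chip (28 x 22 mm, 2 mm high) on a loose green board 50 x 40 x 4 mm, 60 g, lying on the preheater's plate. x along the board's (and chip's) long side, z up; this point is 6 mm above the board's underside. A heat sink seated on it has its centre 6.5 mm above this point.
- board2_chip (a point): Circuit board 2 (may be absent): centre of the top face of its black chip (28 x 22 mm, 2 mm high) on a loose green board 50 x 40 x 4 mm, 60 g, lying on the preheater's plate. x along the board's (and chip's) long side, z up; this point is 6 mm above the board's underside. A heat sink seated on it has its centre 6.5 mm above this point.
- board3_chip (a point): Circuit board 3 (may be absent): centre of the top face of its black chip (28 x 22 mm, 2 mm high) on a loose green board 50 x 40 x 4 mm, 60 g, lying on the preheater's plate. x along the board's (and chip's) long side, z up; this point is 6 mm above the board's underside. A heat sink seated on it has its centre 6.5 mm above this point.
- board4_chip (a point): Circuit board 4 (may be absent): centre of the top face of its black chip (28 x 22 mm, 2 mm high) on a loose green board 50 x 40 x 4 mm, 60 g, lying on the preheater's plate. x along the board's (and chip's) long side, z up; this point is 6 mm above the board's underside. A heat sink seated on it has its centre 6.5 mm above this point.
- board5_chip (a point): Circuit board 5 (may be absent): centre of the top face of its black chip (28 x 22 mm, 2 mm high) on a loose green board 50 x 40 x 4 mm, 60 g, lying on the preheater's plate. x along the board's (and chip's) long side, z up; this point is 6 mm above the board's underside. A heat sink seated on it has its centre 6.5 mm above this point.
- spool_c (a point): Bystander: solder spool, 56 mm diameter, 38 mm high; its centre.
- flux_c (a point): Bystander: small flux jar, 40 mm diameter, 50 mm high; its centre.
- driver_grip (a point): Bystander: screwdriver 160 mm long lying on the table; its handle.
Mind the look-alikes: they are no part of the job. Leave any orange or yellow look-alike of the part that bears board2_chip alone. Leave any red look-alike of the part that bears board4_chip alone.

How it is judged:
On the way, in this order (a step that is already met when the one before it is completed fails the run):
1. the lever has been pressed down and has ejected a heat sink (value of joint lever above 0.4 rad and horizontal distance between sink1_c and magazine above 0.028 m).
2. every board carries a heat sink centred on its chip (((horizontal distance between sink1_c and board1_chip below 0.007 m and angle between the x axis of sink1_c and the x axis of board1_chip, either way round below 0.2 rad and angle between sink1_c's own z axis and vertical below 0.12 rad and z of sink1_c in the frame of board1_chip between 0.0035 and 0.0095 m) or (horizontal distance between sink2_c and board1_chip below 0.007 m and angle between the x axis of sink2_c and the x axis of board1_chip, either way round below 0.2 rad and angle between sink2_c's own z axis and vertical below 0.12 rad and z of sink2_c in the frame of board1_chip between 0.0035 and 0.0095 m) or (horizontal distance between sink3_c and board1_chip below 0.007 m and angle between the x axis of sink3_c and the x axis of board1_chip, either way round below 0.2 rad and angle between sink3_c's own z axis and vertical below 0.12 rad and z of sink3_c in the frame of board1_chip between 0.0035 and 0.0095 m) or (horizontal distance between sink4_c and board1_chip below 0.007 m and angle between the x axis of sink4_c and the x axis of board1_chip, either way round below 0.2 rad and angle between sink4_c's own z axis and vertical below 0.12 rad and z of sink4_c in the frame of board1_chip between 0.0035 and 0.0095 m) or (horizontal distance between sink5_c and board1_chip below 0.007 m and angle between the x axis of sink5_c and the x axis of board1_chip, either way round below 0.2 rad and angle between sink5_c's own z axis and vertical below 0.12 rad and z of sink5_c in the frame of board1_chip between 0.0035 and 0.0095 m)) and ((horizontal distance between sink1_c and board2_chip below 0.007 m and angle between the x axis of sink1_c and the x axis of board2_chip, either way round below 0.2 rad and angle between sink1_c's own z axis and vertical below 0.12 rad and z of sink1_c in the frame of board2_chip between 0.0035 and 0.0095 m) or (horizontal distance between sink2_c and board2_chip below 0.007 m and angle between the x axis of sink2_c and the x axis of board2_chip, either way round below 0.2 rad and angle between sink2_c's own z axis and vertical below 0.12 rad and z of sink2_c in the frame of board2_chip between 0.0035 and 0.0095 m) or (horizontal distance between sink3_c and board2_chip below 0.007 m and angle between the x axis of sink3_c and the x axis of board2_chip, either way round below 0.2 rad and angle between sink3_c's own z axis and vertical below 0.12 rad and z of sink3_c in the frame of board2_chip between 0.0035 and 0.0095 m) or (horizontal distance between sink4_c and board2_chip below 0.007 m and angle between the x axis of sink4_c and the x axis of board2_chip, either way round below 0.2 rad and angle between sink4_c's own z axis and vertical below 0.12 rad and z of sink4_c in the frame of board2_chip between 0.0035 and 0.0095 m) or (horizontal distance between sink5_c and board2_chip below 0.007 m and angle between the x axis of sink5_c and the x axis of board2_chip, either way round below 0.2 rad and angle between sink5_c's own z axis and vertical below 0.12 rad and z of sink5_c in the frame of board2_chip between 0.0035 and 0.0095 m)) and ((horizontal distance between sink1_c and board3_chip below 0.007 m and angle between the x axis of sink1_c and the x axis of board3_chip, either way round below 0.2 rad and angle between sink1_c's own z axis and vertical below 0.12 rad and z of sink1_c in the frame of board3_chip between 0.0035 and 0.0095 m) or (horizontal distance between sink2_c and board3_chip below 0.007 m and angle between the x axis of sink2_c and the x axis of board3_chip, either way round below 0.2 rad and angle between sink2_c's own z axis and vertical below 0.12 rad and z of sink2_c in the frame of board3_chip between 0.0035 and 0.0095 m) or (horizontal distance between sink3_c and board3_chip below 0.007 m and angle between the x axis of sink3_c and the x axis of board3_chip, either way round below 0.2 rad and angle between sink3_c's own z axis and vertical below 0.12 rad and z of sink3_c in the frame of board3_chip between 0.0035 and 0.0095 m) or (horizontal distance between sink4_c and board3_chip below 0.007 m and angle between the x axis of sink4_c and the x axis of board3_chip, either way round below 0.2 rad and angle between sink4_c's own z axis and vertical below 0.12 rad and z of sink4_c in the frame of board3_chip between 0.0035 and 0.0095 m) or (horizontal distance between sink5_c and board3_chip below 0.007 m and angle between the x axis of sink5_c and the x axis of board3_chip, either way round below 0.2 rad and angle between sink5_c's own z axis and vertical below 0.12 rad and z of sink5_c in the frame of board3_chip between 0.0035 and 0.0095 m)) and ((horizontal distance between sink1_c and board4_chip below 0.007 m and angle between the x axis of sink1_c and the x axis of board4_chip, either way round below 0.2 rad and angle between sink1_c's own z axis and vertical below 0.12 rad and z of sink1_c in the frame of board4_chip between 0.0035 and 0.0095 m) or (horizontal distance between sink2_c and board4_chip below 0.007 m and angle between the x axis of sink2_c and the x axis of board4_chip, either way round below 0.2 rad and angle between sink2_c's own z axis and vertical below 0.12 rad and z of sink2_c in the frame of board4_chip between 0.0035 and 0.0095 m) or (horizontal distance between sink3_c and board4_chip below 0.007 m and angle between the x axis of sink3_c and the x axis of board4_chip, either way round below 0.2 rad and angle between sink3_c's own z axis and vertical below 0.12 rad and z of sink3_c in the frame of board4_chip between 0.0035 and 0.0095 m) or (horizontal distance between sink4_c and board4_chip below 0.007 m and angle between the x axis of sink4_c and the x axis of board4_chip, either way round below 0.2 rad and angle between sink4_c's own z axis and vertical below 0.12 rad and z of sink4_c in the frame of board4_chip between 0.0035 and 0.0095 m) or (horizontal distance between sink5_c and board4_chip below 0.007 m and angle between the x axis of sink5_c and the x axis of board4_chip, either way round below 0.2 rad and angle between sink5_c's own z axis and vertical below 0.12 rad and z of sink5_c in the frame of board4_chip between 0.0035 and 0.0095 m)) and ((horizontal distance between sink1_c and board5_chip below 0.007 m and angle between the x axis of sink1_c and the x axis of board5_chip, either way round below 0.2 rad and angle between sink1_c's own z axis and vertical below 0.12 rad and z of sink1_c in the frame of board5_chip between 0.0035 and 0.0095 m) or (horizontal distance between sink2_c and board5_chip below 0.007 m and angle between the x axis of sink2_c and the x axis of board5_chip, either way round below 0.2 rad and angle between sink2_c's own z axis and vertical below 0.12 rad and z of sink2_c in the frame of board5_chip between 0.0035 and 0.0095 m) or (horizontal distance between sink3_c and board5_chip below 0.007 m and angle between the x axis of sink3_c and the x axis of board5_chip, either way round below 0.2 rad and angle between sink3_c's own z axis and vertical below 0.12 rad and z of sink3_c in the frame of board5_chip between 0.0035 and 0.0095 m) or (horizontal distance between sink4_c and board5_chip below 0.007 m and angle between the x axis of sink4_c and the x axis of board5_chip, either way round below 0.2 rad and angle between sink4_c's own z axis and vertical below 0.12 rad and z of sink4_c in the frame of board5_chip between 0.0035 and 0.0095 m) or (horizontal distance between sink5_c and board5_chip below 0.007 m and angle between the x axis of sink5_c and the x axis of board5_chip, either way round below 0.2 rad and angle between sink5_c's own z axis and vertical below 0.12 rad and z of sink5_c in the frame of board5_chip between 0.0035 and 0.0095 m))), for 0.2 s.
3. the dial points at the long tick (value of joint dial between 1.98 and 2.22 rad), for 0.2 s.
At the end, for the whole second after the job is handed in: Every board present lies flat and has a heat sink flat and fins up on its chip (centre within 7 mm, long sides within 0.2 rad of the board's); no more heat sinks were dispensed than there are boards, the others are in the magazine; the dial is at 2.1 +- 0.12 rad; the lever is up (all of step 2 and all of step 3 and (horizontal distance between sink5_c and magazine below 0.012 m or height (world z) of board1_chip above -2 m) and (horizontal distance between sink5_c and magazine below 0.012 m or height (world z) of board2_chip above -2 m) and (horizontal distance between sink5_c and magazine below 0.012 m or height (world z) of board3_chip above -2 m) and (horizontal distance between sink5_c and magazine below 0.012 m or height (world z) of board4_chip above -2 m) and (horizontal distance between sink5_c and magazine below 0.012 m or height (world z) of board5_chip above -2 m) and (horizontal distance between sink4_c and magazine below 0.012 m or height (world z) of any of board1_chip, board2_chip above -2 m) and (horizontal distance between sink4_c and magazine below 0.012 m or height (world z) of any of board1_chip, board3_chip above -2 m) and (horizontal distance between sink4_c and magazine below 0.012 m or height (world z) of any of board1_chip, board4_chip above -2 m) and (horizontal distance between sink4_c and magazine below 0.012 m or height (world z) of any of board1_chip, board5_chip above -2 m) and (horizontal distance between sink4_c and magazine below 0.012 m or height (world z) of any of board2_chip, board3_chip above -2 m) and (horizontal distance between sink4_c and magazine below 0.012 m or height (world z) of any of board2_chip, board4_chip above -2 m) and (horizontal distance between sink4_c and magazine below 0.012 m or height (world z) of any of board2_chip, board5_chip above -2 m) and (horizontal distance between sink4_c and magazine below 0.012 m or height (world z) of any of board3_chip, board4_chip above -2 m) and (horizontal distance between sink4_c and magazine below 0.012 m or height (world z) of any of board3_chip, board5_chip above -2 m) and (horizontal distance between sink4_c and magazine below 0.012 m or height (world z) of any of board4_chip, board5_chip above -2 m) and angle between each of board1_chip, board2_chip, board3_chip, board4_chip, board5_chip's own z axis and vertical below 0.1 rad and value of joint lever below 0.06 rad); the robot touches nothing.
It fails at once if the solder spool is disturbed (moved more than 25 mm) (distance of spool_c from where it was at the start of the episode above 0.025 m).
It fails at once if the flux jar is disturbed (moved more than 25 mm) (distance of flux_c from where it was at the start of the episode above 0.025 m).
It fails at once if the screwdriver is disturbed (moved more than 25 mm) (distance of driver_grip from where it was at the start of the episode above 0.025 m).
Of board1, board2, board3, board4, board5 only 3 to 5 are there at a start; the rules pass over those that are not, and their reading is None.
At some moment in a run one of board1, board2, board3, board4, board5 may be knocked a few centimetres aside while the robot is not near it.
It also fails if it takes over 210 s, if anything falls off the work surface, if the arm or the gripper's body presses on something with over 40 N, if the wrist force passes 120 N, or if a joint passes its speed limit or range.

## Robot

A 7-joint arm with a two-finger parallel gripper is mounted at the origin on the work surface. World frame = base frame: x ahead of the robot, y to its left, z up, the work surface at z = 0. Lengths are in m, angles in rad, forces in N, time in s.
With the tool pointing down it reaches from about 0.4 to 0.85 m from the base axis. Payload 10.4 kg.
Tool frame: the origin (TCP) lies midway between the tips of the shut fingers; the grasp point (between the pads) lies hold_point_z behind it (hold_point_z is the distance from the TCP to the grasp point, in m); z points along the fingers, y is the line along which they close (so a half turn about z gives the same grasp; the last joint's range is limited). The gripper opens to 87 mm and grips with 3 to 60 N. Pads are 19 mm wide; open, the fingers measure 117 mm over their backs; the gripper's body (75 mm by 190 mm) begins 51 mm behind the grasp point.
Start: joints at [1.308, 0.332, -0.065, 1.46, 0.022, 1.35, -0.088], TCP at [0.148, -0.607, 0.223] pointing down, gripper open.
Joint ranges: [-2.6, 2.6], [-0.5, 2.12], [-1.47, 1.34], [0.16, 2.42], [-1.27, 4.41], [0.06, 2.06], [-2.6, 2.6]. Speed limits (rad/s): [2.22, 2.22, 2.79, 2.79, 3.14, 3.14, 3.14].

## Interface

Orientations are given as a unit quaternion [x, y, z, w].
In Python, from bench import * gives the robot as it stands. The module is installed in compiled form; this text tells all that it offers.
- The arm moves only by the tool drive_tool, never from a script. Its argument "increments" is a list of rows, each a list of 6 numbers: the shift along the tool's x, y, z scaled (see below), then the turn, a rotation vector about the tool's x, y, z scaled (see below). In form: [[dx, dy, dz, rx, ry, rz], ...]. A call has exactly 5 rows; each row is the pose to reach, as a shift and turn from the pose commanded when the call began, along the tool's axes at that moment; what a row does not reach only later rows make up. The controller multiplies each number of a shift by 300 mm and each number of a turn by pi/4 rad. A row lasts 1/12 s, in which the tool goes at most 41.7 mm and 7.16 degrees, less where a joint would pass 70% of its speed; a pose out of reach is approached as far as the arm can. A call with a number of a shift or a turn outside -1 to 1 is refused whole. A call with a gripper value outside its range is refused whole. "claw" is the closure, from 0 (fully open) to 1 (shut), set as the call begins (left out, the last holds). The fingers move at their own pace and stop on an object; "force" is the grip in N (left out, the last holds). Time passes only in rows, so rows that repeat a pose let the fingers close, or fill a call up. It gives the time, the measured TCP pose, the force, the opening and the grip force at its end, in the units of the state.
- read_state(): the state, without advancing time (a new reading comes with each control period).
- camera(name): name is "side" or "top" or "wrist"; returns the picture (420x560x3 uint8, blue, green, red); there is no depth.
- get_calibration(name): a dict with "K" (3x3 intrinsics, pixels), "position" and "rotation" of the camera in the world. Camera axes: x right, y down, z forward; pixel columns grow to the right and rows downward; lengths in m; the calibration is good to about 2 mm. The wrist camera is an equidistant fisheye: a pixel r from the principal point sees the ray r / f radians off the axis. A picture is of the moment at which its call begins: read the wrist's pose just before it. get_calibration takes no time and is no camera call; for the wrist camera it gives the pose at the moment of the call.
- close_job(): hands the job in; it is judged then, once.
The state is a dict: "time": time; "joint_positions": joint angles; "joint_vel": joint speeds; "joint_torque": joint torques, N m; "ee_pos": TCP position; "eef_rot": TCP orientation; "ft_force": force on the tool from outside, world axes, zero at the start; "torque": the same for the moment, N m; "width": finger opening in m; "grip_force": force on a finger pad.
Only numpy, scipy, OpenCV 4.12 (cv2) and the standard library are available. Lean on these libraries where they do the work, as an engineer would, in place of code of your own. Each camera call takes 0.05 s, during which the arm holds its last target. There are 200 camera calls.

## Working session

There is one attempt and no reset: what is moved stays moved. The work goes in short steps, Python scripts to look and compute and a tool call to move; the robot and the scene stay as the last step left them, time stands still between calls to the robot, and variables do not carry over. Pictures are saved under pics/ and viewed, at most 14 in all, crops included, and the job is handed in when it is done.

Besides the shell and the picture viewer there is one more tool, called after "Emit:" as name(argument=value, ...) on one line, values as JSON. drive_tool: Moves the arm, as the interface text tells. Its arguments: {"type":"object","properties":{"increments":{"type":"array","items":{"type":"array","items":{"type":"number"}}},"claw":{"type":"number"},"force":{"type":"number"}},"required":["increments"]}

```bash
mkdir -p pics; cat > h.py <<'E'
from bench import *
import numpy as np, cv2
from scipy.spatial.transform import Rotation as R
def ray(cal,u,v,fish=False):
    K=np.array(cal["K"]); p=np.array(cal["position"]); Rm=np.array(cal["rotation"])
    if Rm.shape!=(3,3): Rm=R.from_quat(Rm).as_matrix()
    x=(u-K[0,2])/K[0,0]; y=(v-K[1,2])/K[1,1]
    if fish:
        r=np.hypot(x,y); s=np.sin(r)/r if r>1e-9 else 1; d=np.array([x*s,y*s,np.cos(r)])
    else: d=np.array([x,y,1.])
    return p,Rm@d
def onz(cal,u,v,z,fish=False):
    p,d=ray(cal,u,v,fish); return p+d*(z-p[2])/d[2]
def proj(cal,P,fish=False):
    K=np.array(cal["K"]); Rm=np.array(cal["rotation"])
    c=Rm.T@(np.array(P)-np.array(cal["position"]))
    if fish:
        t=np.arctan2(np.hypot(c[0],c[1]),c[2]); n=np.hypot(c[0],c[1]); x,y=c[0]/n*t,c[1]/n*t
    else: x,y=c[0]/c[2],c[1]/c[2]
    return K[0,0]*x+K[0,2],K[1,1]*y+K[1,2]
def tri(a,b):
    A=np.zeros((3,3));B=np.zeros(3)
    for p,d in(a,b):
        d=d/np.linalg.norm(d);M=np.eye(3)-np.outer(d,d);A+=M;B+=M@p
    return np.linalg.solve(A,B)
E
python3 - <<'E'
from h import *
s=read_state();print(s)
for n in("top","side","wrist"):
    c=get_calibration(n);print(n,c);im=camera(n);cv2.imwrite(f"pics/{n}0.png",im)
E
```

```text
{'time': 0.0, 'joint_positions': array([ 1.30840232,  0.33284361, -0.06472469,  1.46092906,  0.02160918,
        1.3498506 , -0.08854636]), 'joint_vel': array([ 1.01817071e-03, -4.46767284e-05, -1.17698798e-03,  2.52647377e-04,
        5.68360152e-04, -1.71919070e-04, -6.11787125e-04]), 'joint_torque': array([-4.34004633e-04, -6.23261762e+01,  2.41184060e-02, -3.89893878e+01,
       -6.14507147e-02,  3.98060633e-02,  1.18348407e-04]), 'ee_pos': array([ 0.14835979, -0.60676075,  0.22177749]), 'eef_rot': array([ 9.92820756e-01,  1.19609785e-01, -1.10092824e-04, -6.58152211e-04]), 'ft_force': array([-0.08144014, -0.81225282, -0.33868883]), 'torque': array([-0.01805611,  0.01880828,  0.0611681 ]), 'grip_force': 0.0, 'width': 0.08705936314483353}
top {'K': array([[440.15485931,   0.        , 281.76131945],
       [  0.        , 440.15485931, 213.85910978],
       [  0.        ,   0.        ,   1.        ]]), 'position': array([ 0.3915217 , -0.14039716,  1.31164514]), 'rotation': array([ 0.71148272, -0.70041734,  0.03213511, -0.04663928])}
side {'K': array([[487.20079115,   0.        , 274.26691791],
       [  0.        , 487.20079115, 209.11249509],
       [  0.        ,   0.        ,   1.        ]]), 'position': array([0.04816835, 0.84940979, 1.09033236]), 'rotation': array([-0.21659098,  0.89022953, -0.39150308,  0.08546967])}
wrist {'K': array([[325.1922621 ,   0.        , 280.78950789],
       [  0.        , 325.1922621 , 209.14396887],
       [  0.        ,   0.        ,   1.        ]]), 'position': array([ 0.22894472, -0.58765629,  0.38403325]), 'rotation': array([ 0.77763969, -0.61029749, -0.09375118,  0.11842384])}
```

View pics/top0.png

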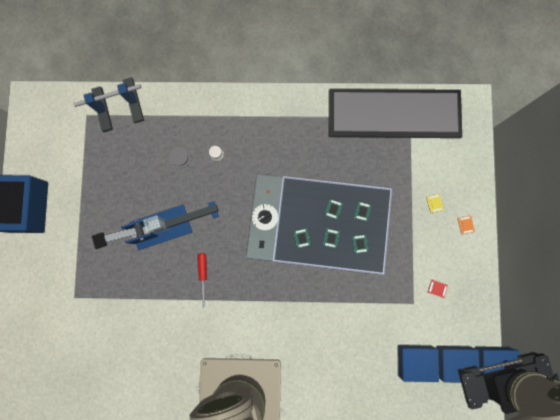

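View pics/side0.png

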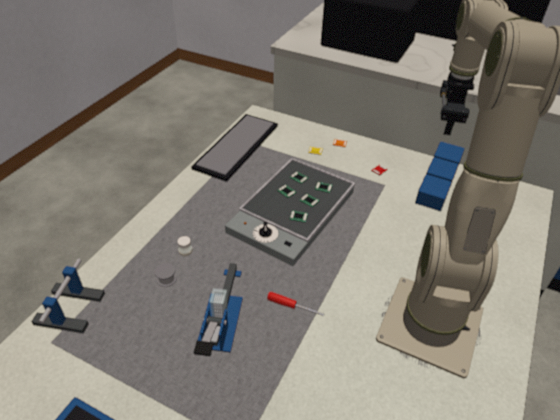

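The top view shows five green boards on the plate: (334,209), (363,212), (302,238), (331,238) and (361,244). The dial is at (264,217), the magazine at about (150,225), the lever pad at (99,240) and the rail end at about (213,210). The yellow (434,203), orange (466,225) and red (437,289) look-alikes lie off the preheater and are to be left alone. The spool is at (179,157), the jar at (216,153) and the screwdriver at (203,275).

```bash
python3 - <<'E'
from h import *
import h
T=get_calibration("top");S=get_calibration("side")
t=cv2.imread("pics/top0.png");s=cv2.imread("pics/side0.png")
def blobs(im,mask,a0,a1):
    n,l,st,c=cv2.connectedComponentsWithStats(mask.astype(np.uint8));return [(c[i].round(1),st[i,4]) for i in range(1,n) if a0<=st[i,4]<=a1]
# board: anything green-ish/bright within plate: close & take blob
def boards(im):
    b,g,r=[im[...,i].astype(int) for i in range(3)]
    m=((g-r>12)&(g-b>4)).astype(np.uint8)
    m=cv2.morphologyEx(m,cv2.MORPH_CLOSE,np.ones((9,9)))
    return blobs(im,m,60,800)
bt,bs=boards(t),boards(s);print(bt);print(bs)
bsx=[(c,a) for c,a in bs]
for c,a in bt:
    P=onz(T,*c,.044);q=proj(S,P);d=[(np.hypot(*(np.array(q)-e)),e) for e,_ in bsx]
    if d:
        dd,e=min(d,key=lambda x:x[0]); X=tri(ray(T,*c),ray(S,*e)) ; print(P.round(4),"tri",X.round(4),round(dd,1))
for n,im in(("t",t),("s",s)):
    b,g,r=[im[...,i].astype(int) for i in range(3)]
    print(n,"black",[x for x in blobs(im,(im.max(2)<38),40,900)])
big=cv2.resize(t[185:285,80:280],None,fx=4,fy=4,interpolation=cv2.INTER_CUBIC)
big2=cv2.resize(s[200:360,180:330],None,fx=3,fy=3,interpolation=cv2.INTER_CUBIC)
cv2.imwrite("pics/c1.png",big)
cv2.imwrite("pics/c2.png",big2)
for p in[(99,240),(203,275),(179,157),(216,153),(264,217),(208,211)]:print(p,onz(T,*p,.06).round(3))
E
```

```text
[(array([333.3, 208.7]), np.int32(244)), (array([362.3, 211. ]), np.int32(242)), (array([301.6, 237.8]), np.int32(249)), (array([331. , 237.9]), np.int32(247)), (array([359.7, 243.5]), np.int32(250))]
[(array([293. , 184.5]), np.int32(285)), (array([310.1, 201.8]), np.int32(529))]Traceback (most recent call last):
  File "<stdin>", line 16, in <module>
  File "h.py", line 16, in proj
    c=Rm.T@(np.array(P)-np.array(cal["position"]))
      ~~~~^^~~~~~~~~~~~~~~~~~~~~~~~~~~~~~~~~~~~~~~
ValueError: matmul: Input operand 1 has a mismatch in its core dimension 0, with gufunc signature (n?,k),(k,m?)->(n?,m?) (size 3 is different from 4)
```

```bash
sed -i 's/c=Rm.T@/Rm=Rm if Rm.ndim==2 else R.from_quat(Rm).as_matrix(); c=Rm.T@/' h.py; python3 - <<'E'
from h import *
T=get_calibration("top");S=get_calibration("side")
t=cv2.imread("pics/top0.png");s=cv2.imread("pics/side0.png")
def blobs(mask,a0,a1):
    n,l,st,c=cv2.connectedComponentsWithStats(mask.astype(np.uint8));return [(c[i].round(1),st[i,4]) for i in range(1,n) if a0<=st[i,4]<=a1]
def boards(im,k):
    b,g,r=[im[...,i].astype(int) for i in range(3)]
    m=((g-r>12)&(g-b>4)).astype(np.uint8)
    return blobs(cv2.morphologyEx(m,cv2.MORPH_CLOSE,np.ones((k,k))),60,800)
bt,bs=boards(t,9),boards(s,5);print([x for x in bs])
for c,a in bt:
    P=onz(T,*c,.044);q=proj(S,P);dd,e=min([(np.hypot(*(np.array(q)-e)),e) for e,_ in bs],key=lambda x:x[0])
    print(P.round(4),"tri",tri(ray(T,*c),ray(S,*e)).round(4),round(dd,1))
for n,im in(("t",t),("s",s)): print(n,"black",blobs(im.max(2)<38,40,900))
cv2.imwrite("pics/c1.png",cv2.resize(t[185:285,80:280],None,fx=4,fy=4,interpolation=cv2.INTER_CUBIC))
cv2.imwrite("pics/c2.png",cv2.resize(s[200:360,180:330],None,fx=3.7,fy=3.7,interpolation=cv2.INTER_CUBIC))
for p in[(99,240),(203,275),(179,157),(216,153),(264,217),(208,211)]:print(p,onz(T,*p,.06).round(3))
E
```

```text
[(array([298.7, 177.4]), np.int32(81)), (array([323.3, 187. ]), np.int32(109)), (array([286.7, 191. ]), np.int32(85)), (array([309.4, 200.3]), np.int32(100)), (array([298.4, 216.1]), np.int32(124))]
[ 0.5504 -0.2622  0.044 ] tri [ 0.5484 -0.2625  0.0465] 1.2
[ 0.5449 -0.3458  0.044 ] tri [ 0.5431 -0.346   0.0462] 1.0
[ 0.4647 -0.1714  0.044 ] tri [ 0.4633 -0.1718  0.0465] 1.0
[ 0.4657 -0.2559  0.044 ] tri [ 0.4639 -0.2563  0.0457] 1.2
[ 0.451  -0.3381  0.044 ] tri [ 0.4493 -0.3382  0.0466] 1.1
t black [(array([ 10.3, 201.5]), np.int32(842)), (array([ 99.9, 240. ]), np.int32(49)), (array([532.5, 356. ]), np.int32(59)), (array([502. , 385.8]), np.int32(784))]
s black [(array([528.7,   8. ]), np.int32(657)), (array([456.7,  89.5]), np.int32(560)), (array([452.3, 118.4]), np.int32(346)), (array([235.1, 159.6]), np.int32(413)), (array([264.6, 232.2]), np.int32(56)), (array([554.6, 284.4]), np.int32(109)), (array([ 83.9, 296.5]), np.int32(54)), (array([ 63.4, 327.3]), np.int32(65)), (array([203.5, 347.8]), np.int32(187)), (array([ 79.7, 415. ]), np.int32(224))]
(99, 240) [0.448 0.409 0.06 ]
(203, 275) [0.354 0.106 0.06 ]
(179, 157) [0.694 0.189 0.06 ]
(216, 153) [0.707 0.081 0.06 ]
(264, 217) [ 0.522 -0.063  0.06 ]
(208, 211) [0.537 0.099 0.06 ]
```

View pics/c1.png

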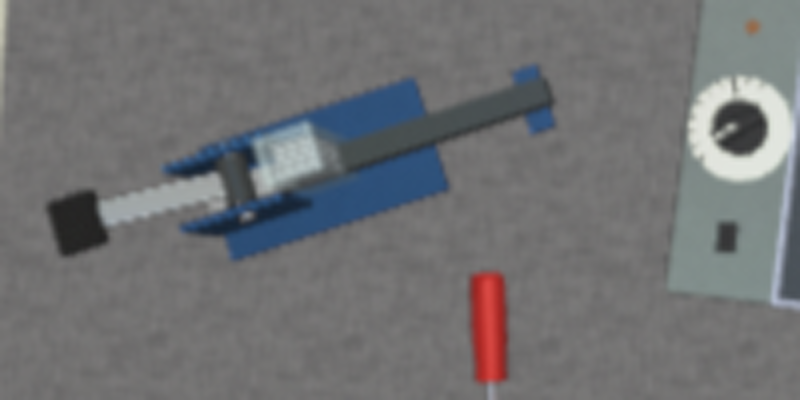

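View pics/c2.png

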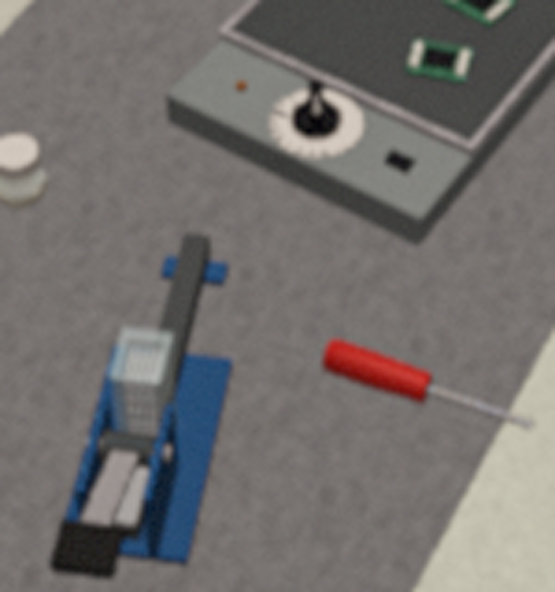

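The crop c1 shows the pad at (78,222), which is (99.5,240.5) in the full picture. The rail runs from crop (345,160) to (549,92), and the tower top is at about (292,150). The dial pointer is at lower left, crop (722,133). In c2 the pad's top face is at about (88,545).

```bash
cat >> h.py <<'E'
def pose():
    s=read_state(); return np.array(s["ee_pos"]),R.from_quat(s["eef_rot"])
def plan(p,q,x,y,z,yaw,tilt=0):
    "tool down, tool-x at yaw; tilt about tool y. prints increment from pose p,q; returns target pose"
    g=R.from_euler("z",yaw)*R.from_euler("x",np.pi)*R.from_euler("y",tilt)
    d=q.inv().apply(np.array([x,y,z])-p)/.3; r=(q.inv()*g).as_rotvec()/(np.pi/4)
    print(" ".join(f"{v:.3f}" for v in np.r_[d,r]),"  |mm",(np.linalg.norm(d)*300).round(0),"deg",(np.linalg.norm(r)*45).round(0)); return np.array([x,y,z]),g
E
python3 - <<'E'
import bench; print([n for n in dir(bench) if n[0]!='_'], getattr(bench,"hold_point_z",None))
from h import *
T=get_calibration("top");S=get_calibration("side")
f=lambda u,v:(80+u/4,185+v/4)
a=onz(T,*f(345,160),.03);b=onz(T,*f(549,92),.03);x=(b-a)/np.linalg.norm(b-a)
print("rail",a.round(3),b.round(3),"yaw",np.arctan2(x[1],x[0]).round(3),"mag",(b-.175*x).round(4))
pad=onz(T,*f(78,222),.115);print("pad",pad.round(4),"tri",tri(ray(T,*f(78,222)),ray(S,180+88/3.7,200+545/3.7)).round(4),"mag from pad",(pad+.15*x).round(4))
print("tower",onz(T,*f(290,148),.108).round(4))
print("outlet",(pad+.194*x).round(4))
m=(b-.175*x+pad+.15*x)/2;m[2]=.0
np.save("disp.npy",np.r_[m[:2],np.arctan2(x[1],x[0])])
p,q=pose()
yr=np.arctan2(x[1],x[0])
for tx in (pad-0*x,):
    print(tx[:2],"phi",np.arctan2(tx[1],tx[0]))
# path
P=plan(p,q,.30,-.50,.25,.3);P=plan(*P,.42,-.36,.25,.6);P=plan(*P,.46,-.18,.25,1.0)
P=plan(*P,.50,.0,.25,1.5);P=plan(*P,.48,.20,.25,1.8)
E
```

```text
['PlanningError', 'camera', 'close_job', 'get_calibration', 'hold_point_z', 'read_state'] 0.0187
rail [0.497 0.226 0.03 ] [0.549 0.077 0.03 ] yaw -1.231 mag [0.4911 0.2424 0.03  ]
pad [0.4446 0.3835 0.115 ] tri [0.4441 0.3837 0.1141] mag from pad [0.4945 0.2421 0.115 ]
tower [0.4982 0.2422 0.108 ]
outlet [0.5091 0.2006 0.115 ]
[0.44455803 0.3835329 ] phi 0.7118373789775878
0.576 -0.226 -0.093 -0.001 0.000 -0.077   |mm 188.0 deg 3.0
0.520 -0.328 -0.000 0.000 0.000 -0.382   |mm 184.0 deg 17.0
0.449 -0.420 -0.000 -0.000 0.000 -0.509   |mm 184.0 deg 23.0
0.577 -0.212 -0.000 0.000 0.000 -0.637   |mm 184.0 deg 29.0
0.660 -0.114 -0.000 0.000 0.000 -0.382   |mm 201.0 deg 17.0
```

Emit:
drive_tool(increments=[[0.576,-0.226,-0.093,0,0,-0.077],[0.576,-0.226,-0.093,0,0,-0.077],[0.576,-0.226,-0.093,0,0,-0.077],[0.576,-0.226,-0.093,0,0,-0.077],[0.576,-0.226,-0.093,0,0,-0.077]], claw=1, force=15)

```text
time: 0.57
ee_pos: [0.3052, -0.4965, 0.2513]
eef_rot: [0.988, 0.152, 0.001, -0.0]
ft_force: [-0.1, 0.5, -0.2]
width: 0.0619
grip_force: 0.0
```

Emit:
drive_tool(increments=[[0.52,-0.328,0,0,0,-0.382],[0.52,-0.328,0,0,0,-0.382],[0.52,-0.328,0,0,0,-0.382],[0.52,-0.328,0,0,0,-0.382],[0.52,-0.328,0,0,0,-0.382]])

```text
time: 0.98
ee_pos: [0.424, -0.3546, 0.2506]
eef_rot: [0.954, 0.299, 0.001, -0.0]
ft_force: [1.0, -0.3, -0.9]
width: 0.0285
grip_force: 0.0
```

```bash
cat >> h.py <<'E'
def boards(z=.044,name=None):
    "wrist-camera look at the boards: centres, long-side yaw"
    s=read_state();c=get_calibration("wrist");im=camera("wrist")
    if name: cv2.imwrite(f"pics/{name}.png",im)
    b,g,r=[im[...,i].astype(int) for i in range(3)]
    m=((g-r>15)&(g-b>5)).astype(np.uint8)
    m=cv2.morphologyEx(m,cv2.MORPH_CLOSE,np.ones((5,5)))
    out=[]
    for k in cv2.findContours(m,cv2.RETR_EXTERNAL,cv2.CHAIN_APPROX_NONE)[0]:
        if cv2.contourArea(k)<300: continue
        W=np.array([onz(c,*pt,z,True)[:2] for pt in k[:,0].astype(float)])
        (cx,cy),(w,h),a=cv2.minAreaRect((W*1000).astype(np.float32)); a=np.radians(a)
        if w<h: w,h,a=h,w,a+np.pi/2
        a=(a+np.pi/2)%np.pi-np.pi/2
        out.append((k[:,0].mean(0).round(0),round(cx/1e3,4),round(cy/1e3,4),round(a,3),round(w,1),round(h,1)))
    return out
E
python3 - <<'E'
from h import *
s=read_state();print(s["time"],s["ee_pos"],s["eef_rot"])
for o in boards(name="w1"):print(*o)
E
```

```text
0.9833 [ 0.42398461 -0.35456322  0.25059521] [ 9.54260068e-01  2.98976027e-01  9.02137150e-04 -4.94265205e-04]
[283. 156.] 0.4509 -0.339 0.133 51.5 41.6
[230. 106.] 0.4652 -0.2565 -0.203 52.2 42.0
[336.  94.] 0.5445 -0.3467 -0.243 51.4 41.5
[172.  68.] 0.4652 -0.1724 0.222 52.3 42.7
[277.  47.] 0.5502 -0.2625 -0.325 51.8 41.9
```

View pics/w1.png

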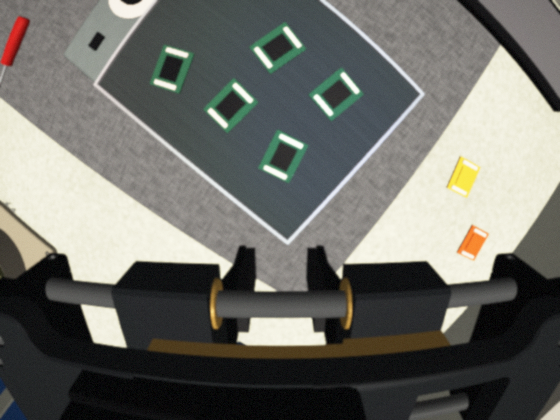

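The wrist view shows five green boards at (283,156), (230,106), (336,94), (172,68) and (277,47). The yellow (463,176) and orange (473,242) look-alikes lie off the plate. Five green boards on the plate means five presses.

```bash
python3 - <<'E'
from h import *
mx,my,yr=np.load("disp.npy");print(mx,my,yr);x=np.array([np.cos(yr),np.sin(yr)])
pad=np.array([.4446,.3835])-.003*x;print(pad)
g=R.from_euler("z",.6)*R.from_euler("x",np.pi)
P=(np.array([.42,-.36,.25]),g)
for t in [(.46,-.18,.25,1.0),(.5,0,.25,1.4),(.5,.18,.25,1.7),(.47,.34,.22,1.91),(pad[0],pad[1],.13,1.91)]:P=plan(*P,*t)
E
```

```text
0.49280102475977877 0.24222378900358904 -1.2314337422510615
[0.44360134 0.3863289 ]
0.449 -0.420 -0.000 -0.000 0.000 -0.509   |mm 184.0 deg 23.0
0.577 -0.212 -0.000 0.000 0.000 -0.509   |mm 184.0 deg 23.0
0.591 -0.102 -0.000 0.000 0.000 -0.382   |mm 180.0 deg 17.0
0.542 -0.030 0.100 0.000 0.000 -0.267   |mm 166.0 deg 12.0
0.175 -0.032 0.300 0.000 0.000 0.000   |mm 105.0 deg 0.0
```

Emit:
drive_tool(increments=[[0.449,-0.42,0,0,0,-0.509],[0.449,-0.42,0,0,0,-0.509],[0.449,-0.42,0,0,0,-0.509],[0.449,-0.42,0,0,0,-0.509],[0.449,-0.42,0,0,0,-0.509]])

```text
time: 1.45
ee_pos: [0.4611, -0.1745, 0.2507]
eef_rot: [0.876, 0.483, 0.0, -0.0]
ft_force: [0.9, 0.9, -0.3]
width: 0.0009
grip_force: 0.0
```

Emit:
drive_tool(increments=[[0.577,-0.212,0,0,0,-0.509],[0.577,-0.212,0,0,0,-0.509],[0.577,-0.212,0,0,0,-0.509],[0.577,-0.212,0,0,0,-0.509],[0.577,-0.212,0,0,0,-0.509]])

```text
time: 1.87
ee_pos: [0.5003, 0.0056, 0.2507]
eef_rot: [0.762, 0.647, 0.001, -0.0]
ft_force: [0.1, 0.6, -0.5]
width: 0.0004
grip_force: 0.0
```

Emit:
drive_tool(increments=[[0.591,-0.102,0,0,0,-0.382],[0.591,-0.102,0,0,0,-0.382],[0.591,-0.102,0,0,0,-0.382],[0.591,-0.102,0,0,0,-0.382],[0.591,-0.102,0,0,0,-0.382]])

```text
time: 2.28
ee_pos: [0.4986, 0.1861, 0.2506]
eef_rot: [0.658, 0.753, 0.001, -0.001]
ft_force: [-0.3, -0.1, 0.5]
width: 0.0004
grip_force: 0.0
```

Emit:
drive_tool(increments=[[0.542,-0.03,0.1,0,0,-0.267],[0.542,-0.03,0.1,0,0,-0.267],[0.542,-0.03,0.1,0,0,-0.267],[0.542,-0.03,0.1,0,0,-0.267],[0.542,-0.03,0.1,0,0,-0.267]])

```text
time: 2.7
ee_pos: [0.4652, 0.3477, 0.2189]
eef_rot: [0.574, 0.819, 0.0, -0.002]
ft_force: [-0.7, 0.9, -0.2]
width: 0.0008
grip_force: 0.0
```

```bash
python3 - <<'E'
from h import *
P=pose();print(P[0],P[1].as_quat())
P=plan(*P,.4436,.3863,.14,1.91)
c=get_calibration("wrist");im=camera("wrist");cv2.imwrite("pics/w2.png",im)
print("pad expected px",proj(c,[.4446,.3835,.115],True),"mag",proj(c,[.4928,.2422,.108],True))
E
```

```text
[0.46521473 0.34765812 0.21888665] [ 5.73562824e-01  8.19158191e-01  1.37725934e-04 -2.35064349e-03]
0.145 -0.023 0.264 -0.003 -0.005 0.013   |mm 90.0 deg 1.0
pad expected px (np.float64(272.045323452691), np.float64(161.07709825062216)) mag (np.float64(270.6323023612246), np.float64(309.3519021958748))
```

View pics/w2.png

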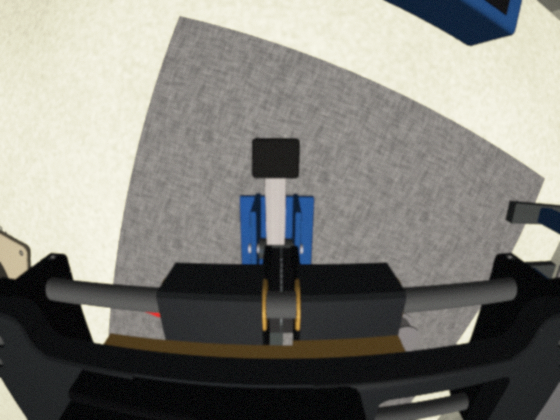

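The pad is at (276,158), close to the expected (272,161). I'll go down above it and press once.

Emit:
drive_tool(increments=[[0.073,-0.012,0.132,0,0,0.006],[0.145,-0.023,0.264,0,0,0.013],[0.145,-0.023,0.264,0,0,0.013],[0.145,-0.023,0.264,0,0,0.013],[0.145,-0.023,0.264,0,0,0.013]])

```text
time: 3.17
ee_pos: [0.4504, 0.3777, 0.1419]
eef_rot: [0.582, 0.813, -0.0, 0.0]
ft_force: [-0.1, 0.1, 0.6]
width: 0.0004
grip_force: 0.0
```

```bash
python3 - <<'E'
from h import *
P=pose();print(P[0]);plan(*P,.4436,.3863,.063,1.91)
E
```

```text
[0.45039616 0.37774466 0.14190477]
0.034 -0.012 0.263 0.000 0.001 -0.015   |mm 80.0 deg 1.0
```

Emit:
drive_tool(increments=[[0.034,-0.012,0.09,0,0,-0.015],[0.034,-0.012,0.18,0,0,-0.015],[0.034,-0.012,0.26,0,0,-0.015],[0.034,-0.012,0.263,0,0,-0.015],[0.034,-0.012,0.263,0,0,-0.015]])

```text
time: 3.58
ee_pos: [0.4437, 0.3914, 0.0658]
eef_rot: [0.577, 0.817, 0.004, -0.001]
ft_force: [-6.0, 10.4, 8.2]
width: 0.0004
grip_force: 6.5
```

```bash
python3 - <<'E'
from h import *
s=read_state();print(s["ee_pos"],s["ft_force"])
t=camera("top");s2=camera("side")
cv2.imwrite("pics/p1.png",np.hstack([cv2.resize(t[180:290,80:230],(400,293)),cv2.resize(s2[200:360,180:330],(300,293))]))
E
```

```text
[0.44365903 0.39136499 0.06579872] [-5.97705403 10.4385492   8.21185133]
```

View pics/p1.png

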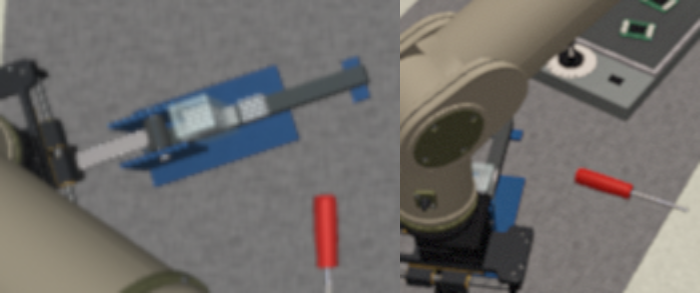

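The sink is out on the rail at crop (252,107). I'll release the lever and check how far it moved.

Emit:
drive_tool(increments=[[0,0,-0.11,0,0,0],[0,0,-0.22,0,0,0],[0,0,-0.22,0,0,0],[0,0,-0.22,0,0,0],[0,0,-0.22,0,0,0]])

```text
time: 4.1
ee_pos: [0.4443, 0.3863, 0.1296]
eef_rot: [0.578, 0.816, 0.001, 0.001]
ft_force: [0.7, -0.3, -0.3]
width: 0.0004
grip_force: 0.0
```

```bash
cat >> h.py <<'E'
def sinks(name=None):
    "bright pixels along the rail in the top view: distance from the magazine, lateral offset (mm)"
    T=get_calibration("top");t=camera("top")
    if name: cv2.imwrite(f"pics/{name}.png",cv2.resize(t[180:290,80:230],None,fx=4,fy=4))
    mx,my,yr=np.load("disp.npy");x=np.array([np.cos(yr),np.sin(yr)]);n=np.array([-x[1],x[0]])
    g=t.max(2); b=t.astype(int); v=[]
    for d in np.arange(20,185,2):
        q=[];
        for l in np.arange(-10,11,2):
            w=np.array([mx,my])+x*d/1e3+n*l/1e3; u=proj(T,[*w,.043]); q.append(g[int(round(u[1])),int(round(u[0]))])
        v.append((int(d),int(np.mean(q))))
    return v
E
python3 - <<'E'
from h import *
s=read_state();print(s["ee_pos"],s["ft_force"])
print(sinks())
print(onz(get_calibration("top"),80+252/2.667,180+107/2.667,.043))
E
```

```text
[0.44432828 0.38629553 0.12955473] [ 0.69141672 -0.27001237 -0.32511877]
[(20, 78), (22, 79), (24, 79), (26, 78), (28, 81), (30, 94), (32, 118), (34, 147), (36, 156), (38, 159), (40, 159), (42, 160), (44, 161), (46, 159), (48, 159), (50, 161), (52, 160), (54, 160), (56, 157), (58, 146), (60, 130), (62, 109), (64, 88), (66, 82), (68, 82), (70, 82), (72, 81), (74, 81), (76, 81), (78, 82), (80, 80), (82, 81), (84, 79), (86, 80), (88, 81), (90, 79), (92, 81), (94, 81), (96, 82), (98, 82), (100, 81), (102, 81), (104, 81), (106, 82), (108, 80), (110, 81), (112, 82), (114, 82), (116, 82), (118, 81), (120, 82), (122, 82), (124, 83), (126, 82), (128, 82), (130, 81), (132, 83), (134, 83), (136, 81), (138, 83), (140, 83), (142, 83), (144, 82), (146, 82), (148, 82), (150, 82), (152, 83), (154, 82), (156, 83), (158, 85), (160, 85), (162, 85), (164, 84), (166, 84), (168, 85), (170, 85), (172, 80), (174, 77), (176, 87), (178, 105), (180, 113), (182, 117), (184, 116)]
[0.5104465  0.19877387 0.043     ]
```

Full press confirmed: the sink spans about 32–61 mm from the magazine. Four more presses follow.

Emit:
drive_tool(increments=[[0,0,0,0,0,0],[0,0,0.09,0,0,0],[0,0,0.18,0,0,0],[0,0,0.222,0,0,0],[0,0,0.222,0,0,0]])

```text
time: 4.57
ee_pos: [0.4425, 0.3913, 0.0632]
eef_rot: [0.576, 0.817, 0.003, -0.001]
ft_force: [-2.5, 6.1, 17.5]
width: 0.0007
grip_force: 8.5
```

Emit:
drive_tool(increments=[[0,0,0,0,0,0],[0,0,-0.11,0,0,0],[0,0,-0.222,0,0,0],[0,0,-0.222,0,0,0],[0,0,-0.222,0,0,0]])

```text
time: 4.98
ee_pos: [0.4434, 0.3877, 0.1296]
eef_rot: [0.577, 0.817, 0.001, 0.001]
ft_force: [0.3, 1.1, -0.1]
width: 0.0007
grip_force: 0.0
```

Emit:
drive_tool(increments=[[0,0,0,0,0,0],[0,0,0.09,0,0,0],[0,0,0.18,0,0,0],[0,0,0.222,0,0,0],[0,0,0.222,0,0,0]])

```text
time: 5.4
ee_pos: [0.4422, 0.3911, 0.063]
eef_rot: [0.576, 0.817, 0.003, -0.001]
ft_force: [-4.6, 4.2, 23.2]
width: 0.0004
grip_force: 10.7
```

Emit:
drive_tool(increments=[[0,0,0,0,0,0],[0,0,-0.11,0,0,0],[0,0,-0.222,0,0,0],[0,0,-0.222,0,0,0],[0,0,-0.222,0,0,0]])

```text
time: 5.82
ee_pos: [0.4429, 0.3874, 0.1286]
eef_rot: [0.577, 0.817, 0.0, 0.0]
ft_force: [-0.6, -0.3, -1.0]
width: 0.0007
grip_force: 0.0
```

```bash
python3 - <<'E'
from h import *
s=read_state();print(s["ee_pos"],s["ft_force"])
print([v for v in sinks() if v[1]>95])
E
```

```text
[0.44294793 0.38739615 0.1286288 ] [-0.61484011 -0.33324039 -0.96872294]
[(28, 99), (30, 123), (32, 145), (34, 159), (36, 159), (38, 159), (40, 159), (42, 160), (44, 161), (46, 159), (48, 158), (50, 161), (52, 161), (54, 161), (56, 159), (58, 160), (60, 159), (62, 164), (64, 159), (66, 159), (68, 163), (70, 160), (72, 161), (74, 159), (76, 160), (78, 161), (80, 165), (82, 162), (84, 161), (86, 161), (88, 161), (90, 163), (92, 164), (94, 161), (96, 163), (98, 167), (100, 162), (102, 160), (104, 161), (106, 161), (108, 164), (110, 159), (112, 150), (114, 136), (116, 106), (178, 106), (180, 113), (182, 117), (184, 117)]
```

Emit:
drive_tool(increments=[[0,0,0,0,0,0],[0,0,0.09,0,0,0],[0,0,0.18,0,0,0],[0,0,0.222,0,0,0],[0,0,0.222,0,0,0]])

```text
time: 6.28
ee_pos: [0.4421, 0.3911, 0.0628]
eef_rot: [0.576, 0.817, 0.003, -0.001]
ft_force: [-4.3, 4.8, 23.3]
width: 0.0005
grip_force: 10.7
```

Emit:
drive_tool(increments=[[0,0,0,0,0,0],[0,0,-0.11,0,0,0],[0,0,-0.222,0,0,0],[0,0,-0.222,0,0,0],[0,0,-0.222,0,0,0]])

```text
time: 6.7
ee_pos: [0.4429, 0.3874, 0.1286]
eef_rot: [0.577, 0.817, 0.0, 0.0]
ft_force: [0.3, -0.0, -1.3]
width: 0.0004
grip_force: 0.0
```

Emit:
drive_tool(increments=[[0,0,0,0,0,0],[0,0,0.09,0,0,0],[0,0,0.18,0,0,0],[0,0,0.222,0,0,0],[0,0,0.222,0,0,0]])

```text
time: 7.12
ee_pos: [0.442, 0.3909, 0.0628]
eef_rot: [0.576, 0.817, 0.002, -0.001]
ft_force: [-4.9, 3.4, 25.4]
width: 0.0003
grip_force: 11.8
```

Emit:
drive_tool(increments=[[0,0,0,0,0,0],[0,0,-0.11,0,0,0],[0,0,-0.222,0,0,0],[0,0,-0.222,0,0,0],[0,0,-0.222,0,0,0]])

```text
time: 7.53
ee_pos: [0.4428, 0.3873, 0.1282]
eef_rot: [0.577, 0.817, 0.0, 0.0]
ft_force: [0.2, 0.4, -0.6]
width: 0.0004
grip_force: 0.0
```

Emit:
drive_tool(increments=[[0,0,-0.13,0,0,0],[0,0,-0.26,0,0,0],[-0.11,0,-0.37,0,0,0],[-0.21,0,-0.37,0,0,0],[-0.3,0,-0.37,0,0,0]], claw=0.5)

```text
time: 7.95
ee_pos: [0.4735, 0.3007, 0.2391]
eef_rot: [0.577, 0.817, -0.0, 0.0]
ft_force: [1.1, -0.5, -0.4]
width: 0.026
grip_force: 0.0
```

```bash
python3 - <<'E'
from h import *
P=pose();s=read_state();print(P[0],s["width"])
v=[v for v in sinks("rail5") if v[1]>95];print(v[:4],v[-9:],len(v))
mx,my,yr=np.load("disp.npy");x=np.array([np.cos(yr),np.sin(yr)])
for k in (1,2,3,4,5): print((np.array([mx,my])+x*(.016+.028*k+.001)).round(4))
w=np.array([mx,my])+x*.12
plan(*P,*w,.24,1.91)
E
```

```text
[0.47346783 0.30074979 0.23908252] 0.025960595503941284
[(28, 100), (30, 123), (32, 144), (34, 159)] [(164, 165), (166, 163), (168, 156), (170, 131), (172, 108), (178, 106), (180, 114), (182, 117), (184, 117)] 77
[0.5078 0.1998]
[0.5171 0.1734]
[0.5264 0.147 ]
[0.5357 0.1206]
[0.5451 0.0942]
-0.605 -0.005 -0.003 0.000 0.001 0.001   |mm 182.0 deg 0.0
```

View pics/rail5.png

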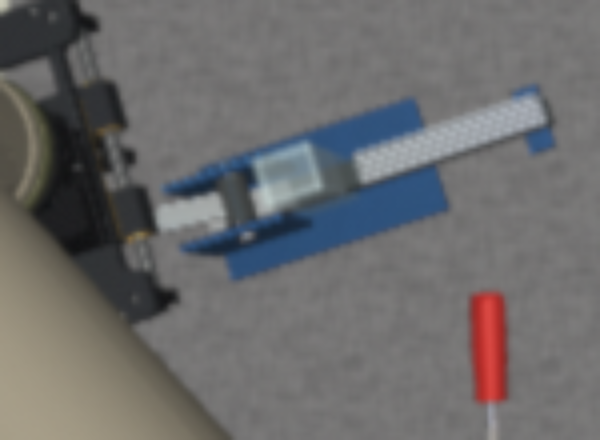

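All five sinks are nose to tail on the rail, from crop (355,168) to (548,108), and the magazine is empty. Next I'll take a closer look from above the rail with the wrist camera.

Emit:
drive_tool(increments=[[-0.13,0,0,0,0,0],[-0.26,0,0,0,0,0],[-0.39,0,0,0,0,0],[-0.52,0,0,0,0,0],[-0.6,0,0,0,0,0]])

```text
time: 8.42
ee_pos: [0.5332, 0.1273, 0.2366]
eef_rot: [0.579, 0.815, -0.002, -0.001]
ft_force: [0.9, -1.0, -0.9]
width: 0.0431
grip_force: 0.0
```

Emit:
drive_tool(increments=[[-0.1,0,0,0,0,0],[-0.2,0,0,0,0,0],[-0.2,0,0,0,0,0],[-0.2,0,0,0,0,0],[-0.2,0,0,0,0,0]], claw=0.55)

```text
time: 8.83
ee_pos: [0.552, 0.0764, 0.2375]
eef_rot: [0.577, 0.817, -0.001, -0.001]
ft_force: [1.0, -0.0, -0.2]
width: 0.0394
grip_force: 0.0
```

```bash
cat >> h.py <<'E'
def railrow(name=None,z=.043):
    "bright row of sinks in the wrist view: world rect at height z"
    c=get_calibration("wrist");im=camera("wrist")
    if name: cv2.imwrite(f"pics/{name}.png",im)
    mx,my,yr=np.load("disp.npy");x=np.array([np.cos(yr),np.sin(yr)]);n=np.array([-x[1],x[0]])
    poly=[proj(c,[*(np.array([mx,my])+x*a+n*l),z],True) for a,l in((.024,-.025),(.024,.025),(.2,.025),(.2,-.025))]
    roi=np.zeros(im.shape[:2],np.uint8);cv2.fillPoly(roi,[np.array(poly).astype(int)],1)
    m=((im.min(2)>120)&(roi>0)).astype(np.uint8);m=cv2.morphologyEx(m,cv2.MORPH_CLOSE,np.ones((7,7)))
    out=[]
    for k in cv2.findContours(m,cv2.RETR_EXTERNAL,cv2.CHAIN_APPROX_NONE)[0]:
        if cv2.contourArea(k)<150: continue
        W=np.array([onz(c,*pt,z,True)[:2] for pt in k[:,0].astype(float)])
        (cx,cy),(w,h),a=cv2.minAreaRect((W*1000).astype(np.float32)); e=(W-[mx,my])@x*1e3; f=(W-[mx,my])@n*1e3
        out.append(dict(c=(round(cx/1e3,4),round(cy/1e3,4)),wh=(round(w,1),round(h,1)),a=round(a,1),along=(e.min().round(1),e.max().round(1)),lat=(f.min().round(1),f.max().round(1))))
    return out
E
python3 - <<'E'
from h import *
P=pose();s=read_state();print(P[0],s["width"],s["eef_rot"])
for o in railrow("w3"):print(o)
E
```

```text
[0.55198991 0.076406   0.23752649] 0.03937067055610685 [ 5.77181552e-01  8.16614566e-01 -7.09624588e-04 -1.26588571e-03]
{'c': (0.5303, 0.1341), 'wh': (50.4, 169.2), 'a': 19.6, 'along': (np.float64(29.8), np.float64(199.1)), 'lat': (np.float64(-25.7), np.float64(24.7))}
```

View pics/w3.png

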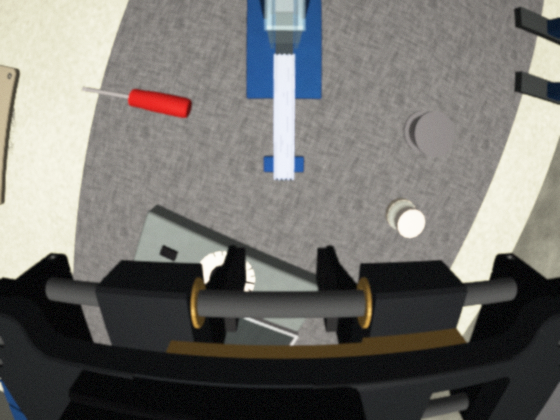

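In the wrist view the white row of sinks spans (273..296, 52..180). The threshold was too low, so I'll refine it on the saved picture.

```bash
sed -i 's/im.min(2)>120/im.min(2)>185/' h.py; python3 - <<'E'
from h import *
im=cv2.imread("pics/w3.png");print(im[100,260:310:3].min(1),im[120,285],im[60,285],im[170,230])
for o in railrow():print(o)
T=get_calibration("top")
# height check of row outer end: wrist px (285,180) with top
c=get_calibration("wrist");print(onz(c,284.5,180,.043,True),onz(c,284.5,52,.043,True))
E
```

```text
[136 132 143 130 148 233 236 237 238 230 235 226 140 134 134 127 134] [248 241 237] [245 240 236] [137 143 145]
{'c': (0.5295, 0.1487), 'wh': (22.8, 138.0), 'a': 19.4, 'along': (np.float64(31.4), np.float64(169.4)), 'lat': (np.float64(-8.0), np.float64(14.9))}
[0.55442258 0.08324304 0.043     ] [0.50639224 0.2175735  0.043     ]
```

The row measures 22.8 × 138 mm, which fits 5 × 28 mm, so the height is right. Its centre is (0.5295, 0.1487) with axis −1.232 rad. I'll pick the outermost sink.

```bash
cat >> h.py <<'E'
YR=-1.232; XR=np.array([np.cos(YR),np.sin(YR)]); C0=np.array([.5295,.1487])
def sk(d): return C0+XR*(d-.100)
def topboards():
    T=get_calibration("top");t=camera("top");b,g,r=[t[...,i].astype(int) for i in range(3)]
    m=cv2.morphologyEx(((g-r>12)&(g-b>4)).astype(np.uint8),cv2.MORPH_CLOSE,np.ones((9,9)))
    n,l,st,c=cv2.connectedComponentsWithStats(m)
    return [(onz(T,*c[i],.044)[:2].round(4).tolist(),int(st[i,4])) for i in range(1,n) if st[i,4]>80]
E
python3 - <<'E'
from h import *
mx,my=sk(0);np.save("disp.npy",[mx,my,YR])
P=pose();a=sk(.156);print(a)
P=plan(*P,*a,.09,1.91);P=plan(*P,*a,.031,1.91)
P=plan(*P,*a,.13,1.91)
# towards board A
for t in [(.53,-.05,.16,1.35),(.48,-.20,.16,.75),(.455,-.30,.14,.2),(.451,-.339,.09,.133),(.451,-.339,.060,.133)]:P=plan(*P,*t)
print(topboards())
E
```

```text
[0.54811172 0.0958833 ]
0.062 0.009 0.495 -0.002 -0.001 0.004   |mm 150.0 deg 0.0
-0.000 -0.000 0.197 0.000 0.000 0.000   |mm 59.0 deg 0.0
0.000 0.000 -0.330 0.000 0.000 0.000   |mm 99.0 deg 0.0
-0.438 -0.219 -0.100 -0.000 -0.000 0.713   |mm 150.0 deg 32.0
-0.524 -0.053 -0.000 0.000 -0.000 0.764   |mm 158.0 deg 34.0
-0.288 0.187 0.067 0.000 -0.000 0.700   |mm 105.0 deg 32.0
-0.039 0.125 0.167 -0.000 -0.000 0.085   |mm 64.0 deg 4.0
0.000 -0.000 0.100 0.000 0.000 0.000   |mm 30.0 deg 0.0
[([0.5502, -0.262], 246), ([0.5448, -0.3459], 244), ([0.4649, -0.1715], 249), ([0.4657, -0.2559], 247), ([0.451, -0.3382], 250)]
```

Emit:
drive_tool(increments=[[0.062,0.009,0.1,0,0,0],[0.062,0.009,0.22,0,0,0],[0.062,0.009,0.34,0,0,0],[0.062,0.009,0.46,0,0,0],[0.062,0.009,0.495,0,0,0]], force=20)

```text
time: 9.4
ee_pos: [0.5459, 0.0947, 0.0858]
eef_rot: [0.576, 0.817, -0.002, -0.002]
ft_force: [-0.7, -1.0, 0.6]
width: 0.039
grip_force: 0.0
```

```bash
python3 - <<'E'
from h import *
P=pose();print(P[0],read_state()["width"]);a=sk(.156)
plan(*P,*a,.031,1.91)
E
```

```text
[0.54587688 0.09465842 0.08584735] 0.038984241069933805
0.001 0.010 0.183 -0.008 -0.002 0.004   |mm 55.0 deg 0.0
```

Emit:
drive_tool(increments=[[0,0.01,0.06,-0.008,0,0.004],[0,0.01,0.12,-0.008,0,0.004],[0,0.01,0.183,-0.008,0,0.004],[0,0.01,0.183,-0.008,0,0.004],[0,0.01,0.183,-0.008,0,0.004]])

```text
time: 9.82
ee_pos: [0.5518, 0.0961, 0.0365]
eef_rot: [0.578, 0.816, 0.002, 0.001]
ft_force: [1.4, -0.6, 0.9]
width: 0.039
grip_force: 0.0
```

Emit:
drive_tool(increments=[[0,0,0,0,0,0],[0,0,0,0,0,0],[0,0,0,0,0,0],[0,0,0,0,0,0],[0,0,0,0,0,0]], claw=1)

```text
time: 10.23
ee_pos: [0.5525, 0.0957, 0.0369]
eef_rot: [0.578, 0.816, 0.003, 0.002]
ft_force: [-0.8, 0.0, 7.0]
width: 0.0216
grip_force: 20.0
```

Emit:
drive_tool(increments=[[0,0,-0.08,0,0,0],[0,0,-0.18,0,0,0],[0,0,-0.3,0,0,0],[0,0,-0.33,0,0,0],[0,0,-0.33,0,0,0]])

```text
time: 10.65
ee_pos: [0.5531, 0.0959, 0.1382]
eef_rot: [0.578, 0.816, 0.004, 0.004]
ft_force: [-0.7, -0.3, 0.2]
width: 0.0217
grip_force: 20.0
```

```bash
python3 - <<'E'
from h import *
s=read_state();P=pose();print(P[0],s["eef_rot"],s["width"],s["grip_force"])
for t in [(.53,-.05,.16,1.35),(.48,-.20,.16,.75),(.455,-.30,.14,.2),(.451,-.339,.09,.133)]:P=plan(*P,*t)
c=get_calibration("wrist");im=camera("wrist");cv2.imwrite("pics/w4.png",cv2.resize(im[140:320,190:370],None,fx=3,fy=3))
E
```

```text
[0.55311333 0.09588163 0.13824356] [0.57847095 0.81568233 0.00419657 0.00401019] 0.021730835242258877 19.9985271692276
-0.434 -0.233 -0.074 0.015 -0.002 0.710   |mm 149.0 deg 32.0
-0.524 -0.053 -0.000 0.000 -0.000 0.764   |mm 158.0 deg 34.0
-0.288 0.187 0.067 0.000 -0.000 0.700   |mm 105.0 deg 32.0
-0.039 0.125 0.167 -0.000 -0.000 0.085   |mm 64.0 deg 4.0
```

View pics/w4.png

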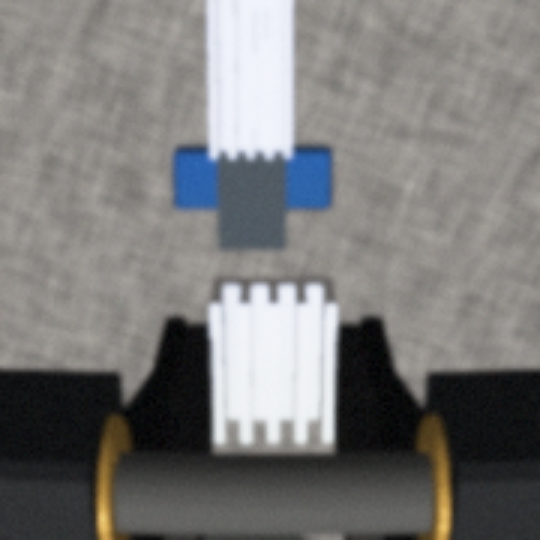

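The sink is held straight between the pads. The rail's foot is low and the next sink's nose is visible at crop row 158. Moving to board A at (0.451, −0.339).

Emit:
drive_tool(increments=[[-0.09,-0.05,-0.07,0.015,0,0.15],[-0.18,-0.1,-0.07,0.015,0,0.3],[-0.27,-0.15,-0.07,0.015,0,0.45],[-0.36,-0.2,-0.07,0.015,0,0.58],[-0.434,-0.233,-0.07,0.015,0,0.71]])

```text
time: 11.12
ee_pos: [0.5267, -0.0534, 0.1539]
eef_rot: [0.783, 0.622, -0.003, -0.003]
ft_force: [1.0, 0.2, -0.5]
width: 0.0218
grip_force: 20.0
```

Emit:
drive_tool(increments=[[-0.1,-0.01,0,0,0,0.15],[-0.21,-0.02,0,0,0,0.3],[-0.31,-0.03,0,0,0,0.45],[-0.42,-0.04,0,0,0,0.61],[-0.524,-0.053,0,0,0,0.764]])

```text
time: 11.53
ee_pos: [0.4768, -0.2021, 0.154]
eef_rot: [0.932, 0.363, -0.003, -0.002]
ft_force: [0.1, -0.4, -0.5]
width: 0.0217
grip_force: 20.0
```

Emit:
drive_tool(increments=[[-0.06,0.04,0.01,0,0,0.15],[-0.12,0.08,0.03,0,0,0.3],[-0.18,0.12,0.05,0,0,0.45],[-0.24,0.16,0.067,0,0,0.58],[-0.288,0.187,0.067,0,0,0.7]])

```text
time: 11.95
ee_pos: [0.4512, -0.3018, 0.1326]
eef_rot: [0.995, 0.097, -0.005, -0.002]
ft_force: [0.0, -0.2, 0.4]
width: 0.0219
grip_force: 20.0
```

Emit:
drive_tool(increments=[[-0.02,0.06,0.08,0,0,0.085],[-0.039,0.125,0.167,0,0,0.085],[-0.039,0.125,0.167,0,0,0.085],[-0.039,0.125,0.167,0,0,0.085],[-0.039,0.125,0.167,0,0,0.085]])

```text
time: 12.37
ee_pos: [0.449, -0.3386, 0.0846]
eef_rot: [0.998, 0.067, -0.003, -0.002]
ft_force: [0.2, -0.1, 0.9]
width: 0.0213
grip_force: 20.0
```

```bash
python3 - <<'E'
from h import *
s=read_state();P=pose();print(P[0],s["eef_rot"],s["width"])
for o in boards(name="w5"):print(*o)
P1=pose();print(P1[0],P1[1].as_quat())
plan(*P1,.451-.0017,-.339,.058,.133)
E
```

```text
[ 0.44896241 -0.33860032  0.08458188] [ 0.99773537  0.06716368 -0.00327105 -0.00156908] 0.021289133791179957
[281. 219.] 0.4587 -0.3379 -1.435 41.5 36.8
[165. 195.] 0.4661 -0.2566 -0.197 51.6 41.5
[ 67. 184.] 0.4654 -0.1728 0.231 51.0 43.1
[314.  93.] 0.5448 -0.3466 -0.245 50.8 40.9
[184.  70.] 0.5504 -0.2628 -0.335 51.2 41.6
[ 0.44953712 -0.33857671  0.08537503] [ 0.9977184   0.06744934 -0.00272144 -0.00108841]
-0.000 0.002 0.091 -0.003 0.007 0.003   |mm 27.0 deg 0.0
```

View pics/w5.png

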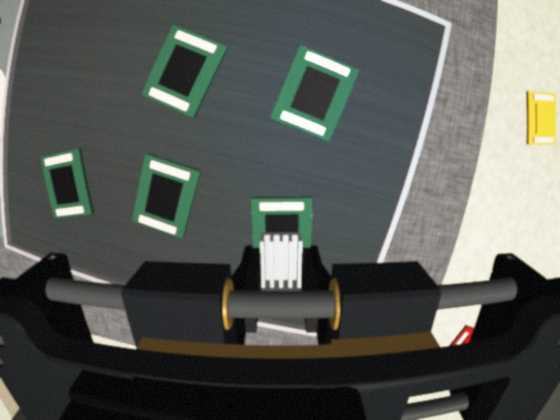

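Board A is at (281,219), straight beneath the held sink at (282,260). Descending.

Emit:
drive_tool(increments=[[0,0.002,0.04,0,0.007,0],[0,0.002,0.08,0,0.007,0],[0,0.002,0.1,0,0.007,0],[0,0.002,0.1,0,0.007,0],[0,0.002,0.1,0,0.007,0]])

```text
time: 12.83
ee_pos: [0.449, -0.3396, 0.0553]
eef_rot: [0.998, 0.067, -0.0, -0.001]
ft_force: [0.6, 0.5, -0.1]
width: 0.0216
grip_force: 20.0
```

Emit:
drive_tool(increments=[[0,0,0.003,0,0,0],[0,0,0.006,0,0,0],[0,0,0.009,0,0,0],[0,0,0.01,0,0,0],[0,0,0.01,0,0,0]])

```text
time: 13.25
ee_pos: [0.4493, -0.3402, 0.053]
eef_rot: [0.998, 0.067, 0.0, -0.001]
ft_force: [-1.1, 1.4, 4.0]
width: 0.0219
grip_force: 20.0
```

Emit:
drive_tool(increments=[[0,0,0,0,0,0],[0,0,0,0,0,0],[0,0,0,0,0,0],[0,0,0,0,0,0],[0,0,0,0,0,0]], claw=0.58)

```text
time: 13.67
ee_pos: [0.4489, -0.34, 0.0522]
eef_rot: [0.998, 0.067, -0.0, -0.001]
ft_force: [0.1, 0.1, -0.0]
width: 0.0359
grip_force: 0.0
```

Emit:
drive_tool(increments=[[0,0,-0.03,0,0,0],[0,0,-0.12,0,0,0],[0,0,-0.24,0,0,0],[0,0,-0.3,0,0,0],[0,0,-0.3,0,0,0]])

```text
time: 14.08
ee_pos: [0.4513, -0.3415, 0.1478]
eef_rot: [0.998, 0.067, 0.003, 0.001]
ft_force: [0.5, 0.2, -0.1]
width: 0.0366
grip_force: 0.0
```

```bash
python3 - <<'E'
from h import *
P=pose();print(P[0])
P=plan(*P,.48,-.2,.15,.7);P=plan(*P,.53,-.05,.15,1.28);P=plan(*P,*sk(.128),.12,1.87);P=plan(*P,*sk(.128),.085,1.91)
E
```

```text
[ 0.45127136 -0.34153976  0.14782027]
0.158 -0.455 -0.008 0.006 -0.006 -0.721   |mm 144.0 deg 32.0
0.450 -0.275 -0.000 0.000 0.000 -0.738   |mm 158.0 deg 33.0
0.559 -0.137 0.100 0.000 0.000 -0.751   |mm 175.0 deg 34.0
0.000 -0.000 0.117 -0.000 0.000 -0.051   |mm 35.0 deg 2.0
```

Emit:
drive_tool(increments=[[0.03,-0.09,0,0.006,-0.006,-0.145],[0.06,-0.18,0,0.006,-0.006,-0.29],[0.09,-0.27,0,0.006,-0.006,-0.435],[0.125,-0.36,0,0.006,-0.006,-0.58],[0.158,-0.455,-0.008,0.006,-0.006,-0.721]])

```text
time: 14.5
ee_pos: [0.4775, -0.1974, 0.1448]
eef_rot: [0.938, 0.345, -0.003, -0.003]
ft_force: [0.4, 0.1, -0.0]
width: 0.0364
grip_force: 0.0
```

Emit:
drive_tool(increments=[[0.09,-0.055,0,0,0,-0.15],[0.18,-0.11,0,0,0,-0.3],[0.27,-0.165,0,0,0,-0.45],[0.36,-0.22,0,0,0,-0.6],[0.45,-0.275,0,0,0,-0.738]])

```text
time: 14.92
ee_pos: [0.528, -0.0472, 0.1456]
eef_rot: [0.8, 0.599, -0.001, -0.004]
ft_force: [0.3, 0.2, -1.3]
width: 0.0367
grip_force: 0.0
```

Emit:
drive_tool(increments=[[0.11,-0.027,0.02,0,0,-0.15],[0.22,-0.055,0.04,0,0,-0.3],[0.335,-0.08,0.06,0,0,-0.45],[0.45,-0.11,0.08,0,0,-0.6],[0.559,-0.137,0.1,0,0,-0.751]])

```text
time: 15.33
ee_pos: [0.5362, 0.1258, 0.1161]
eef_rot: [0.592, 0.806, -0.0, -0.004]
ft_force: [0.3, -0.5, -0.3]
width: 0.0364
grip_force: 0.0
```

Emit:
drive_tool(increments=[[0,0,0,0,0,-0.051],[0,0,0,0,0,-0.051],[0,0,0,0,0,-0.051],[0,0,0,0,0,-0.051],[0,0,0,0,0,-0.051]])

```text
time: 15.75
ee_pos: [0.5368, 0.1224, 0.1162]
eef_rot: [0.579, 0.815, -0.0, -0.004]
ft_force: [0.6, 0.3, -0.5]
width: 0.0361
grip_force: 0.0
```

```bash
python3 - <<'E'
from h import *
for o in railrow():print(o)
print(topboards())
P=pose();print(P[0],P[1].as_quat(),sk(.128))
P=plan(*P,*sk(.128),.034,1.91)
E
```

```text
{'c': (0.525, 0.1621), 'wh': (23.1, 110.7), 'a': 19.0, 'along': (np.float64(30.6), np.float64(141.3)), 'lat': (np.float64(-11.6), np.float64(11.8))}
[([0.5503, -0.2623], 243), ([0.5448, -0.3459], 244), ([0.4649, -0.1716], 250), ([0.4658, -0.2558], 245), ([0.4503, -0.3364], 169)]
[0.53671711 0.12285225 0.11627092] [ 5.78816298e-01  8.15450108e-01 -1.43750257e-04 -3.57692814e-03] [0.53880586 0.12229165]
-0.006 0.007 0.274 -0.006 -0.007 -0.004   |mm 82.0 deg 0.0
```

Emit:
drive_tool(increments=[[-0.006,0.007,0.08,-0.006,-0.007,0],[-0.006,0.007,0.16,-0.006,-0.007,0],[-0.006,0.007,0.24,-0.006,-0.007,0],[-0.006,0.007,0.274,-0.006,-0.007,0],[-0.006,0.007,0.274,-0.006,-0.007,0]])

```text
time: 16.27
ee_pos: [0.5371, 0.1225, 0.0319]
eef_rot: [0.578, 0.816, -0.001, -0.002]
ft_force: [-0.3, -0.6, 0.1]
width: 0.0365
grip_force: 0.0
```

Emit:
drive_tool(increments=[[0,0,0,0,0,0],[0,0,0,0,0,0],[0,0,0,0,0,0],[0,0,0,0,0,0],[0,0,0,0,0,0]], claw=1)

```text
time: 16.68
ee_pos: [0.5395, 0.1236, 0.0353]
eef_rot: [0.578, 0.816, 0.001, 0.001]
ft_force: [-0.8, -0.8, 6.7]
width: 0.0219
grip_force: 20.0
```

Emit:
drive_tool(increments=[[0,0,-0.06,0,0,0],[0,0,-0.16,0,0,0],[0,0,-0.28,0,0,0],[0,0,-0.36,0,0,0],[0,0,-0.36,0,0,0]])

```text
time: 17.1
ee_pos: [0.5411, 0.1244, 0.1476]
eef_rot: [0.578, 0.816, 0.003, 0.003]
ft_force: [1.4, 0.8, -0.0]
width: 0.0219
grip_force: 20.0
```

```bash
python3 - <<'E'
from h import *
P=pose();print(P[0],read_state()["width"])
# board C
for t in [(.53,-.03,.16,1.35),(.55,-.19,.16,.75),(.545,-.32,.13,.15),(.5448,-.3466,.09,-.245)]:P=plan(*P,*t)
E
```

```text
[0.54111252 0.12442745 0.14755959] 0.02191019973939493
-0.473 -0.206 -0.043 0.010 -0.002 0.713   |mm 155.0 deg 32.0
-0.506 0.182 0.000 0.000 -0.000 0.764   |mm 161.0 deg 34.0
-0.308 0.306 0.100 -0.000 -0.000 0.764   |mm 134.0 deg 34.0
-0.014 0.088 0.133 0.000 -0.000 0.503   |mm 48.0 deg 23.0
```

Emit:
drive_tool(increments=[[-0.09,-0.04,-0.04,0.01,0,0.15],[-0.19,-0.08,-0.04,0.01,0,0.3],[-0.28,-0.12,-0.04,0.01,0,0.45],[-0.38,-0.16,-0.04,0.01,0,0.58],[-0.473,-0.206,-0.043,0.01,0,0.713]])

```text
time: 17.52
ee_pos: [0.5272, -0.0328, 0.1547]
eef_rot: [0.782, 0.623, -0.003, -0.002]
ft_force: [0.3, -0.4, -0.2]
width: 0.0218
grip_force: 20.0
```

Emit:
drive_tool(increments=[[-0.1,0.036,0,0,0,0.15],[-0.2,0.072,0,0,0,0.3],[-0.3,0.11,0,0,0,0.45],[-0.4,0.145,0,0,0,0.61],[-0.506,0.182,0,0,0,0.764]])

```text
time: 17.93
ee_pos: [0.5473, -0.1925, 0.1546]
eef_rot: [0.932, 0.363, -0.003, -0.001]
ft_force: [0.1, 1.0, -0.2]
width: 0.0216
grip_force: 20.0
```

Emit:
drive_tool(increments=[[-0.06,0.06,0.02,0,0,0.15],[-0.12,0.12,0.04,0,0,0.3],[-0.18,0.18,0.06,0,0,0.45],[-0.25,0.245,0.08,0,0,0.61],[-0.308,0.306,0.1,0,0,0.764]])

```text
time: 18.35
ee_pos: [0.5414, -0.3232, 0.1241]
eef_rot: [0.997, 0.071, -0.004, -0.0]
ft_force: [0.4, -1.3, -0.1]
width: 0.0216
grip_force: 20.0
```

Emit:
drive_tool(increments=[[0,0.03,0.04,0,0,0.15],[-0.01,0.06,0.09,0,0,0.3],[-0.014,0.088,0.133,0,0,0.45],[-0.014,0.088,0.133,0,0,0.503],[-0.014,0.088,0.133,0,0,0.503]])

```text
time: 18.77
ee_pos: [0.5407, -0.3482, 0.0834]
eef_rot: [0.992, -0.124, -0.005, 0.0]
ft_force: [-0.4, 0.6, 1.2]
width: 0.0216
grip_force: 20.0
```

```bash
python3 - <<'E'
from h import *
for o in boards(name="w6"):print(*o)
P=pose();print(P[0],P[1].as_quat(),read_state()["width"])
plan(*P,.5455,-.3468,.0555,-.245)
E
```

```text
[110. 336.] 0.4772 -0.1735 -1.351 38.0 29.5
[160. 238.] 0.5553 -0.2645 -0.325 41.7 41.6
[277. 218.] 0.5518 -0.3484 1.322 41.3 37.9
[ 0.54141618 -0.34785219  0.08422792] [ 9.92534939e-01 -1.21890309e-01 -4.13774913e-03  1.61895183e-04] 0.021884224747477612
0.013 -0.007 0.096 0.002 0.010 0.001   |mm 29.0 deg 0.0
```

Emit:
drive_tool(increments=[[0.013,-0.007,0.04,0,0.01,0],[0.013,-0.007,0.08,0,0.01,0],[0.013,-0.007,0.096,0,0.01,0],[0.013,-0.007,0.096,0,0.01,0],[0.013,-0.007,0.096,0,0.01,0]])

```text
time: 19.23
ee_pos: [0.5453, -0.3468, 0.0556]
eef_rot: [0.993, -0.122, -0.0, 0.001]
ft_force: [-0.0, 0.7, -0.2]
width: 0.0216
grip_force: 20.0
```

Emit:
drive_tool(increments=[[0,0,0.004,0,0,0],[0,0,0.008,0,0,0],[0,0,0.012,0,0,0],[0,0,0.012,0,0,0],[0,0,0.012,0,0,0]])

```text
time: 19.65
ee_pos: [0.5456, -0.347, 0.0522]
eef_rot: [0.992, -0.122, 0.0, 0.001]
ft_force: [-0.5, -0.3, 0.4]
width: 0.0219
grip_force: 20.0
```

Emit:
drive_tool(increments=[[0,0,0.002,0,0,0],[0,0,0.004,0,0,0],[0,0,0.005,0,0,0],[0,0,0.005,0,0,0],[0,0,0.005,0,0,0]])

```text
time: 20.07
ee_pos: [0.5457, -0.347, 0.0513]
eef_rot: [0.992, -0.122, 0.0, 0.001]
ft_force: [-2.5, 1.6, 4.6]
width: 0.0218
grip_force: 20.0
```

Emit:
drive_tool(increments=[[0,0,0,0,0,0],[0,0,0,0,0,0],[0,0,0,0,0,0],[0,0,0,0,0,0],[0,0,0,0,0,0]], claw=0.58)

```text
time: 20.48
ee_pos: [0.5455, -0.3469, 0.0505]
eef_rot: [0.992, -0.122, -0.0, 0.001]
ft_force: [-0.9, 0.9, -0.6]
width: 0.0358
grip_force: 0.0
```

Emit:
drive_tool(increments=[[0,0,-0.03,0,0,0],[0,0,-0.12,0,0,0],[0,0,-0.24,0,0,0],[0,0,-0.3,0,0,0],[0,0,-0.3,0,0,0]])

```text
time: 20.9
ee_pos: [0.548, -0.348, 0.1467]
eef_rot: [0.992, -0.123, 0.004, 0.002]
ft_force: [1.4, -0.3, -0.7]
width: 0.0364
grip_force: 0.0
```

```bash
python3 - <<'E'
from h import *
P=pose();print(P[0])
for t in [(.545,-.30,.15,.3),(.55,-.15,.15,.86),(.535,-.01,.15,1.4),(*sk(.1),.12,1.89)]:P=plan(*P,*t)
E
```

```text
[ 0.54801784 -0.34796563  0.1467445 ]
-0.049 -0.153 -0.012 0.008 -0.009 -0.695   |mm 48.0 deg 31.0
0.164 -0.473 -0.000 0.000 0.000 -0.713   |mm 150.0 deg 32.0
0.321 -0.342 -0.000 0.000 0.000 -0.688   |mm 141.0 deg 31.0
0.518 -0.108 0.100 0.000 0.000 -0.624   |mm 162.0 deg 28.0
```

Contact came exactly at the height I predicted. Next sink: the one at 100 mm.

Emit:
drive_tool(increments=[[-0.01,-0.03,-0.012,0.008,-0.009,-0.14],[-0.02,-0.06,-0.012,0.008,-0.009,-0.28],[-0.03,-0.09,-0.012,0.008,-0.009,-0.42],[-0.04,-0.12,-0.012,0.008,-0.009,-0.56],[-0.049,-0.153,-0.012,0.008,-0.009,-0.695]])

```text
time: 21.32
ee_pos: [0.5422, -0.2984, 0.1442]
eef_rot: [0.988, 0.152, -0.003, -0.003]
ft_force: [0.4, -0.7, 0.3]
width: 0.0363
grip_force: 0.0
```

Emit:
drive_tool(increments=[[0.033,-0.095,0,0,0,-0.14],[0.066,-0.19,0,0,0,-0.28],[0.1,-0.285,0,0,0,-0.42],[0.13,-0.38,0,0,0,-0.57],[0.164,-0.473,0,0,0,-0.713]])

```text
time: 21.73
ee_pos: [0.5471, -0.1472, 0.1449]
eef_rot: [0.908, 0.42, -0.003, -0.003]
ft_force: [0.4, -0.2, 0.3]
width: 0.0366
grip_force: 0.0
```

Emit:
drive_tool(increments=[[0.064,-0.068,0,0,0,-0.14],[0.128,-0.136,0,0,0,-0.28],[0.192,-0.204,0,0,0,-0.41],[0.256,-0.272,0,0,0,-0.55],[0.321,-0.342,0,0,0,-0.688]])

```text
time: 22.15
ee_pos: [0.5321, -0.0076, 0.1456]
eef_rot: [0.763, 0.646, -0.001, -0.004]
ft_force: [0.5, 0.4, 0.9]
width: 0.0365
grip_force: 0.0
```

Emit:
drive_tool(increments=[[0.11,-0.022,0.02,0,0,-0.13],[0.22,-0.045,0.04,0,0,-0.26],[0.33,-0.07,0.06,0,0,-0.38],[0.44,-0.09,0.08,0,0,-0.5],[0.518,-0.108,0.1,0,0,-0.624]])

```text
time: 22.57
ee_pos: [0.5261, 0.1532, 0.1164]
eef_rot: [0.583, 0.813, 0.0, -0.004]
ft_force: [-0.9, 0.1, 0.8]
width: 0.0364
grip_force: 0.0
```

Emit:
drive_tool(increments=[[0,0,0,0,0,0],[0,0,0,0,0,0],[0,0,0,0,0,0],[0,0,0,0,0,0],[0,0,0,0,0,0]])

```text
time: 22.98
ee_pos: [0.5272, 0.1487, 0.1164]
eef_rot: [0.587, 0.81, -0.0, -0.004]
ft_force: [-0.8, 0.5, 0.0]
width: 0.0369
grip_force: 0.0
```

```bash
python3 - <<'E'
from h import *
for o in railrow():print(o)
print(topboards())
P=pose();print(P[0],P[1].as_quat(),sk(.1))
P=plan(*P,*sk(.1),.034,1.91)
E
```

```text
{'c': (0.52, 0.1756), 'wh': (22.6, 84.1), 'a': 19.0, 'along': (np.float64(29.4), np.float64(113.6)), 'lat': (np.float64(-11.7), np.float64(11.2))}
[([0.5503, -0.262], 246), ([0.5448, -0.3459], 244), ([0.4647, -0.1715], 248), ([0.4658, -0.2558], 245), ([0.4505, -0.3362], 167)]
[0.52702786 0.14908141 0.11640286] [ 5.86252003e-01  8.10118689e-01 -3.94549423e-04 -4.01779840e-03] [0.5295 0.1487]
-0.005 0.009 0.275 -0.007 -0.008 -0.027   |mm 82.0 deg 1.0
```

The green area of board C did not change, so I'll check it in an enlarged crop. The wrist picture is cheap, but the top view shows all the boards.

```bash
python3 - <<'E'
from h import *
t=camera("top");cv2.imwrite("pics/t7.png",cv2.resize(t[170:285,240:400],None,fx=4,fy=4,interpolation=cv2.INTER_CUBIC))
E
```

```text
(no output)
```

View pics/t7.png

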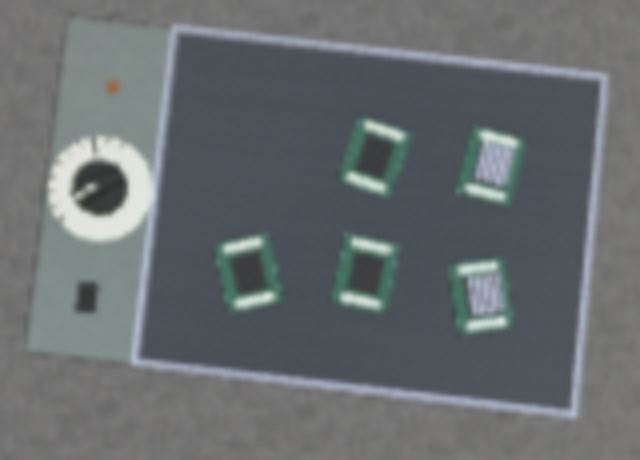

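Both sinks sit on their chips at crop (494,160) and (485,292). Picking the third sink.

Emit:
drive_tool(increments=[[-0.005,0.009,0.08,-0.007,-0.008,-0.027],[-0.005,0.009,0.16,-0.007,-0.008,-0.027],[-0.005,0.009,0.24,-0.007,-0.008,-0.027],[-0.005,0.009,0.275,-0.007,-0.008,-0.027],[-0.005,0.009,0.275,-0.007,-0.008,-0.027]])

```text
time: 23.55
ee_pos: [0.5276, 0.1491, 0.0316]
eef_rot: [0.577, 0.817, -0.001, -0.002]
ft_force: [-0.8, -0.2, -0.5]
width: 0.0364
grip_force: 0.0
```

Emit:
drive_tool(increments=[[0,0,0,0,0,0],[0,0,0,0,0,0],[0,0,0,0,0,0],[0,0,0,0,0,0],[0,0,0,0,0,0]], claw=1)

```text
time: 23.97
ee_pos: [0.5301, 0.1501, 0.0351]
eef_rot: [0.577, 0.817, 0.001, 0.001]
ft_force: [-0.6, -0.6, 6.5]
width: 0.0217
grip_force: 20.0
```

Emit:
drive_tool(increments=[[0,0,-0.06,0,0,0],[0,0,-0.16,0,0,0],[0,0,-0.28,0,0,0],[0,0,-0.36,0,0,0],[0,0,-0.36,0,0,0]])

```text
time: 24.38
ee_pos: [0.5317, 0.1511, 0.1474]
eef_rot: [0.577, 0.817, 0.003, 0.003]
ft_force: [1.5, 0.6, 1.1]
width: 0.0222
grip_force: 20.0
```

```bash
python3 - <<'E'
from h import *
P=pose();print(P[0],read_state()["width"])
# board E .5503 -.2626 -.33
for t in [(.53,0,.16,1.35),(.55,-.14,.16,.75),(.55,-.24,.13,.15),(.553,-.2626,.09,-.33)]:P=plan(*P,*t)
E
```

```text
[0.53169445 0.15114363 0.14737641] 0.022199783898575628
-0.473 -0.174 -0.043 0.010 -0.002 0.716   |mm 152.0 deg 32.0
-0.441 0.167 0.000 0.000 -0.000 0.764   |mm 141.0 deg 34.0
-0.227 0.244 0.100 -0.000 -0.000 0.764   |mm 104.0 deg 34.0
-0.001 0.076 0.133 0.000 -0.000 0.611   |mm 46.0 deg 28.0
```

Emit:
drive_tool(increments=[[-0.09,-0.035,-0.04,0.01,0,0.15],[-0.19,-0.07,-0.04,0.01,0,0.3],[-0.28,-0.1,-0.04,0.01,0,0.45],[-0.38,-0.14,-0.04,0.01,0,0.58],[-0.473,-0.174,-0.043,0.01,0,0.716]])

```text
time: 24.8
ee_pos: [0.527, -0.0032, 0.1546]
eef_rot: [0.782, 0.623, -0.003, -0.002]
ft_force: [0.6, -0.2, -0.1]
width: 0.0217
grip_force: 20.0
```

Emit:
drive_tool(increments=[[-0.09,0.033,0,0,0,0.15],[-0.18,0.066,0,0,0,0.3],[-0.26,0.1,0,0,0,0.45],[-0.35,0.133,0,0,0,0.61],[-0.441,0.167,0,0,0,0.764]])

```text
time: 25.22
ee_pos: [0.5473, -0.1427, 0.1546]
eef_rot: [0.932, 0.363, -0.004, -0.001]
ft_force: [0.6, 0.3, 0.8]
width: 0.0217
grip_force: 20.0
```

Emit:
drive_tool(increments=[[-0.045,0.05,0.02,0,0,0.15],[-0.09,0.1,0.04,0,0,0.3],[-0.135,0.15,0.06,0,0,0.45],[-0.18,0.2,0.08,0,0,0.61],[-0.227,0.244,0.1,0,0,0.764]])

```text
time: 25.63
ee_pos: [0.5471, -0.2425, 0.1241]
eef_rot: [0.997, 0.072, -0.004, -0.0]
ft_force: [0.4, 0.6, -0.5]
width: 0.0214
grip_force: 20.0
```

Emit:
drive_tool(increments=[[0,0.025,0.04,0,0,0.15],[0,0.05,0.09,0,0,0.3],[0,0.076,0.133,0,0,0.45],[0,0.076,0.133,0,0,0.611],[0,0.076,0.133,0,0,0.611]])

```text
time: 26.05
ee_pos: [0.5495, -0.2642, 0.0835]
eef_rot: [0.986, -0.168, -0.005, 0.001]
ft_force: [-0.1, -0.2, -0.6]
width: 0.0215
grip_force: 20.0
```

```bash
python3 - <<'E'
from h import *
for o in boards():print(*o)
P=pose();print(P[0],P[1].as_quat(),read_state()["width"])
plan(*P,.5513,-.2629,.0525,-.33)
E
```

```text
[289. 328.] 0.4703 -0.2449 -0.265 28.7 18.4
[278. 221.] 0.5587 -0.2655 1.233 41.6 34.6
[396. 202.] 0.545 -0.3468 -0.236 51.8 41.9
[ 0.55007955 -0.26379068  0.08432167] [ 9.86524925e-01 -1.63559196e-01 -4.05772646e-03  7.04386096e-04] 0.021892558554597482
0.004 -0.004 0.106 0.003 0.010 0.002   |mm 32.0 deg 0.0
```

Emit:
drive_tool(increments=[[0.004,-0.004,0.04,0,0.01,0],[0.004,-0.004,0.08,0,0.01,0],[0.004,-0.004,0.106,0,0.01,0],[0.004,-0.004,0.106,0,0.01,0],[0.004,-0.004,0.106,0,0.01,0]])

```text
time: 26.52
ee_pos: [0.5512, -0.263, 0.0525]
eef_rot: [0.987, -0.164, -0.0, 0.001]
ft_force: [0.7, -0.4, -0.7]
width: 0.0215
grip_force: 20.0
```

Emit:
drive_tool(increments=[[0,0,0.002,0,0,0],[0,0,0.004,0,0,0],[0,0,0.006,0,0,0],[0,0,0.007,0,0,0],[0,0,0.007,0,0,0]])

```text
time: 26.93
ee_pos: [0.5514, -0.2632, 0.0507]
eef_rot: [0.986, -0.164, 0.0, 0.001]
ft_force: [0.2, 0.2, -0.6]
width: 0.0219
grip_force: 20.0
```

Emit:
drive_tool(increments=[[0,0,0.001,0,0,0],[0,0,0.002,0,0,0],[0,0,0.003,0,0,0],[0,0,0.003,0,0,0],[0,0,0.003,0,0,0]])

```text
time: 27.35
ee_pos: [0.5515, -0.2633, 0.0506]
eef_rot: [0.986, -0.164, 0.0, 0.002]
ft_force: [-4.4, 1.8, 7.8]
width: 0.0215
grip_force: 20.0
```

Emit:
drive_tool(increments=[[0,0,0,0,0,0],[0,0,0,0,0,0],[0,0,0,0,0,0],[0,0,0,0,0,0],[0,0,0,0,0,0]], claw=0.58)

```text
time: 27.77
ee_pos: [0.5514, -0.2632, 0.0496]
eef_rot: [0.986, -0.164, -0.0, 0.001]
ft_force: [-0.4, -0.8, -0.7]
width: 0.0359
grip_force: 0.0
```

Emit:
drive_tool(increments=[[0,0,-0.03,0,0,0],[0,0,-0.12,0,0,0],[0,0,-0.24,0,0,0],[0,0,-0.3,0,0,0],[0,0,-0.3,0,0,0]])

```text
time: 28.18
ee_pos: [0.554, -0.2638, 0.1456]
eef_rot: [0.986, -0.164, 0.004, 0.002]
ft_force: [-0.7, -0.0, -0.9]
width: 0.0363
grip_force: 0.0
```

```bash
python3 - <<'E'
from h import *
P=pose();print(P[0])
for t in [(.55,-.24,.15,.22),(.55,-.12,.15,.8),(.535,.02,.15,1.36),(*(sk(.074)),.14,1.89)]:P=plan(*P,*t)
E
```

```text
[ 0.55403732 -0.26380638  0.14556415]
-0.038 -0.071 -0.015 0.007 -0.009 -0.701   |mm 25.0 deg 32.0
0.087 -0.390 -0.000 0.000 0.000 -0.738   |mm 120.0 deg 33.0
0.300 -0.361 -0.000 0.000 0.000 -0.713   |mm 141.0 deg 32.0
0.490 -0.153 0.033 0.000 0.000 -0.675   |mm 154.0 deg 30.0
```

Emit:
drive_tool(increments=[[-0.008,-0.014,-0.015,0.007,-0.009,-0.14],[-0.016,-0.028,-0.015,0.007,-0.009,-0.28],[-0.024,-0.042,-0.015,0.007,-0.009,-0.42],[-0.032,-0.057,-0.015,0.007,-0.009,-0.56],[-0.038,-0.071,-0.015,0.007,-0.009,-0.701]])

```text
time: 28.6
ee_pos: [0.5474, -0.2388, 0.1442]
eef_rot: [0.994, 0.113, -0.003, -0.002]
ft_force: [-0.8, 0.5, 0.3]
width: 0.0365
grip_force: 0.0
```

Emit:
drive_tool(increments=[[0.018,-0.078,0,0,0,-0.15],[0.036,-0.156,0,0,0,-0.3],[0.053,-0.234,0,0,0,-0.45],[0.07,-0.312,0,0,0,-0.6],[0.087,-0.39,0,0,0,-0.738]])

```text
time: 29.02
ee_pos: [0.5472, -0.1181, 0.1446]
eef_rot: [0.92, 0.392, -0.003, -0.003]
ft_force: [0.2, -0.3, -0.3]
width: 0.0366
grip_force: 0.0
```

Emit:
drive_tool(increments=[[0.06,-0.072,0,0,0,-0.14],[0.12,-0.144,0,0,0,-0.28],[0.18,-0.216,0,0,0,-0.42],[0.24,-0.288,0,0,0,-0.57],[0.3,-0.361,0,0,0,-0.713]])

```text
time: 29.43
ee_pos: [0.5321, 0.0219, 0.1452]
eef_rot: [0.776, 0.631, -0.002, -0.003]
ft_force: [0.5, 0.1, -0.5]
width: 0.0363
grip_force: 0.0
```

Emit:
drive_tool(increments=[[0.1,-0.03,0.007,0,0,-0.13],[0.2,-0.06,0.014,0,0,-0.27],[0.3,-0.09,0.02,0,0,-0.4],[0.4,-0.12,0.027,0,0,-0.54],[0.49,-0.153,0.033,0,0,-0.675]])

```text
time: 29.85
ee_pos: [0.518, 0.1759, 0.1358]
eef_rot: [0.583, 0.812, -0.001, -0.004]
ft_force: [-0.3, 0.2, 0.1]
width: 0.0368
grip_force: 0.0
```

Emit:
drive_tool(increments=[[0,0,0,0,0,0],[0,0,0,0,0,0],[0,0,0,0,0,0],[0,0,0,0,0,0],[0,0,0,0,0,0]])

```text
time: 30.27
ee_pos: [0.5188, 0.1727, 0.1357]
eef_rot: [0.587, 0.81, -0.001, -0.004]
ft_force: [0.9, -0.2, -0.4]
width: 0.0368
grip_force: 0.0
```

```bash
python3 - <<'E'
from h import *
for o in railrow():print(o)
print(topboards())
P=pose();print(P[0],P[1].as_quat(),sk(.073))
P=plan(*P,*sk(.073),.034,1.91)
E
```

```text
{'c': (0.5145, 0.1917), 'wh': (42.7, 62.3), 'a': 20.1, 'along': (np.float64(23.3), np.float64(85.7)), 'lat': (np.float64(-21.5), np.float64(21.1))}
[([0.5504, -0.2621], 244), ([0.545, -0.3461], 244), ([0.4649, -0.1715], 249), ([0.4656, -0.2556], 245), ([0.4506, -0.3363], 166)]
[0.5187033  0.17315119 0.13579949] [ 0.5865533   0.80990217 -0.00092647 -0.00358323] [0.52052649 0.1741652 ]
-0.000 0.009 0.339 -0.007 -0.006 -0.028   |mm 102.0 deg 1.0
```

Emit:
drive_tool(increments=[[0,0.009,0.08,-0.007,-0.006,-0.028],[0,0.009,0.16,-0.007,-0.006,-0.028],[0,0.009,0.24,-0.007,-0.006,-0.028],[0,0.009,0.31,-0.007,-0.006,-0.028],[0,0.009,0.339,-0.007,-0.006,-0.028]])

```text
time: 30.78
ee_pos: [0.519, 0.1741, 0.0314]
eef_rot: [0.577, 0.817, -0.001, -0.001]
ft_force: [-0.4, -0.1, -0.3]
width: 0.0368
grip_force: 0.0
```

Emit:
drive_tool(increments=[[0,0,0,0,0,0],[0,0,0,0,0,0],[0,0,0,0,0,0],[0,0,0,0,0,0],[0,0,0,0,0,0]], claw=1)

```text
time: 31.2
ee_pos: [0.5212, 0.1756, 0.0355]
eef_rot: [0.577, 0.817, 0.001, 0.001]
ft_force: [-0.9, -0.8, 6.1]
width: 0.0217
grip_force: 20.0
```

Emit:
drive_tool(increments=[[0,0,-0.06,0,0,0],[0,0,-0.16,0,0,0],[0,0,-0.28,0,0,0],[0,0,-0.36,0,0,0],[0,0,-0.36,0,0,0]])

```text
time: 31.62
ee_pos: [0.5228, 0.1767, 0.1477]
eef_rot: [0.577, 0.817, 0.003, 0.002]
ft_force: [0.8, 0.8, -0.3]
width: 0.0215
grip_force: 20.0
```

```bash
python3 - <<'E'
from h import *
P=pose();print(P[0],read_state()["width"])
# board B .4656 -.2563 -.20
for t in [(.53,.02,.16,1.35),(.50,-.12,.16,.75),(.47,-.22,.13,.15),(.468,-.2563,.09,-.2)]:P=plan(*P,*t)
E
```

```text
[0.52277472 0.17666782 0.14774951] 0.02150269496002229
-0.500 -0.152 -0.042 0.010 -0.002 0.716   |mm 157.0 deg 32.0
-0.477 0.005 0.000 0.000 -0.000 0.764   |mm 143.0 deg 34.0
-0.300 0.176 0.100 -0.000 -0.000 0.764   |mm 109.0 deg 34.0
-0.025 0.119 0.133 0.000 -0.000 0.446   |mm 54.0 deg 20.0
```

Emit:
drive_tool(increments=[[-0.1,-0.03,-0.04,0.01,0,0.15],[-0.2,-0.06,-0.04,0.01,0,0.3],[-0.3,-0.09,-0.04,0.01,0,0.45],[-0.4,-0.12,-0.04,0.01,0,0.58],[-0.5,-0.152,-0.042,0.01,0,0.716]])

```text
time: 32.03
ee_pos: [0.5274, 0.0171, 0.1548]
eef_rot: [0.782, 0.623, -0.003, -0.002]
ft_force: [0.0, -0.2, 0.5]
width: 0.0217
grip_force: 20.0
```

Emit:
drive_tool(increments=[[-0.095,0,0,0,0,0.15],[-0.19,0,0,0,0,0.3],[-0.285,0,0,0,0,0.45],[-0.38,0,0,0,0,0.61],[-0.477,0.005,0,0,0,0.764]])

```text
time: 32.45
ee_pos: [0.497, -0.1225, 0.1551]
eef_rot: [0.932, 0.363, -0.004, -0.001]
ft_force: [0.5, 1.1, -0.4]
width: 0.0214
grip_force: 20.0
```

Emit:
drive_tool(increments=[[-0.06,0.035,0.02,0,0,0.15],[-0.12,0.07,0.04,0,0,0.3],[-0.18,0.105,0.06,0,0,0.45],[-0.24,0.14,0.08,0,0,0.61],[-0.3,0.176,0.1,0,0,0.764]])

```text
time: 32.87
ee_pos: [0.467, -0.2222, 0.1249]
eef_rot: [0.997, 0.072, -0.004, -0.0]
ft_force: [0.3, 0.9, -0.2]
width: 0.0216
grip_force: 20.0
```

Emit:
drive_tool(increments=[[-0.01,0.04,0.04,0,0,0.15],[-0.02,0.08,0.09,0,0,0.3],[-0.025,0.119,0.133,0,0,0.446],[-0.025,0.119,0.133,0,0,0.446],[-0.025,0.119,0.133,0,0,0.446]])

```text
time: 33.28
ee_pos: [0.4646, -0.2574, 0.085]
eef_rot: [0.995, -0.099, -0.005, 0.0]
ft_force: [0.1, 0.8, -0.0]
width: 0.0217
grip_force: 20.0
```

```bash
python3 - <<'E'
from h import *
for o in boards():print(*o)
P=pose();print(P[0],P[1].as_quat(),read_state()["width"])
plan(*P,.4656,-.2566,.0525,-.2)
E
```

```text
[162. 242.] 0.4707 -0.1712 -1.341 42.3 39.9
[279. 220.] 0.4736 -0.258 1.372 41.5 35.6
[398. 225.] 0.4513 -0.3389 0.147 51.8 41.4
[261. 107.] 0.5503 -0.2624 -0.333 51.1 41.0
[392.  94.] 0.5447 -0.3467 -0.238 50.9 41.6
[ 0.46532342 -0.25692826  0.08569325] [ 9.95183058e-01 -9.79562882e-02 -3.89653965e-03  2.51984426e-04] 0.021562070749479183
0.002 -0.001 0.111 0.002 0.010 0.005   |mm 33.0 deg 0.0
```

Emit:
drive_tool(increments=[[0.002,-0.001,0.04,0,0.01,0.005],[0.002,-0.001,0.08,0,0.01,0.005],[0.002,-0.001,0.111,0,0.01,0.005],[0.002,-0.001,0.111,0,0.01,0.005],[0.002,-0.001,0.111,0,0.01,0.005]])

```text
time: 33.75
ee_pos: [0.4653, -0.257, 0.0516]
eef_rot: [0.995, -0.101, -0.0, 0.001]
ft_force: [0.1, 0.6, 0.3]
width: 0.0216
grip_force: 20.0
```

Emit:
drive_tool(increments=[[0,0,0.002,0,0,0],[0,0,0.004,0,0,0],[0,0,0.006,0,0,0],[0,0,0.007,0,0,0],[0,0,0.007,0,0,0]])

```text
time: 34.17
ee_pos: [0.4655, -0.2575, 0.0504]
eef_rot: [0.995, -0.102, -0.0, 0.001]
ft_force: [-2.6, 2.1, 6.3]
width: 0.0215
grip_force: 20.0
```

Emit:
drive_tool(increments=[[0,0,0,0,0,0],[0,0,0,0,0,0],[0,0,0,0,0,0],[0,0,0,0,0,0],[0,0,0,0,0,0]], claw=0.58)

```text
time: 34.58
ee_pos: [0.4653, -0.2575, 0.0497]
eef_rot: [0.995, -0.102, -0.0, 0.001]
ft_force: [-0.6, 0.0, -0.2]
width: 0.0364
grip_force: 0.0
```

Emit:
drive_tool(increments=[[0,0,-0.03,0,0,0],[0,0,-0.12,0,0,0],[0,0,-0.24,0,0,0],[0,0,-0.3,0,0,0],[0,0,-0.3,0,0,0]])

```text
time: 35.0
ee_pos: [0.4678, -0.2584, 0.145]
eef_rot: [0.995, -0.102, 0.003, 0.002]
ft_force: [0.7, -0.1, 0.3]
width: 0.0366
grip_force: 0.0
```

```bash
python3 - <<'E'
from h import *
P=pose();print(P[0])
for t in [(.48,-.22,.16,.36),(.52,-.08,.16,.92),(.53,.06,.16,1.48,.15),(*(sk(.056)),.16,1.91,.3)]:P=plan(*P,*t)
E
```

```text
[ 0.46782034 -0.25836234  0.14504501]
0.014 -0.133 -0.050 0.008 -0.007 -0.719   |mm 43.0 deg 32.0
0.289 -0.390 -0.000 0.000 0.000 -0.713   |mm 146.0 deg 32.0
0.391 -0.256 -0.000 0.053 0.186 -0.712   |mm 140.0 deg 33.0
0.423 -0.090 0.064 0.122 0.188 -0.534   |mm 131.0 deg 26.0
```

Emit:
drive_tool(increments=[[0,-0.026,-0.05,0.008,-0.007,-0.14],[0,-0.052,-0.05,0.008,-0.007,-0.28],[0,-0.08,-0.05,0.008,-0.007,-0.43],[0.01,-0.106,-0.05,0.008,-0.007,-0.57],[0.014,-0.133,-0.05,0.008,-0.007,-0.719]])

```text
time: 35.42
ee_pos: [0.4777, -0.2188, 0.1548]
eef_rot: [0.983, 0.182, -0.003, -0.003]
ft_force: [-0.3, 1.0, -0.5]
width: 0.0364
grip_force: 0.0
```

Emit:
drive_tool(increments=[[0.058,-0.078,0,0,0,-0.14],[0.116,-0.156,0,0,0,-0.28],[0.174,-0.234,0,0,0,-0.42],[0.23,-0.312,0,0,0,-0.57],[0.289,-0.39,0,0,0,-0.713]])

```text
time: 35.83
ee_pos: [0.5175, -0.0778, 0.1552]
eef_rot: [0.895, 0.446, -0.002, -0.003]
ft_force: [-0.6, 0.1, -0.0]
width: 0.0364
grip_force: 0.0
```

Emit:
drive_tool(increments=[[0.08,-0.05,0,0.01,0.037,-0.14],[0.156,-0.1,0,0.02,0.074,-0.28],[0.235,-0.15,0,0.03,0.11,-0.42],[0.31,-0.2,0,0.04,0.15,-0.57],[0.391,-0.256,0,0.053,0.186,-0.712]])

```text
time: 36.25
ee_pos: [0.5273, 0.0616, 0.1557]
eef_rot: [0.735, 0.674, 0.055, -0.054]
ft_force: [-0.6, 0.2, 0.6]
width: 0.0368
grip_force: 0.0
```

Emit:
drive_tool(increments=[[0.085,-0.018,0.013,0.024,0.038,-0.11],[0.17,-0.036,0.026,0.05,0.076,-0.21],[0.25,-0.054,0.038,0.073,0.113,-0.32],[0.34,-0.072,0.051,0.1,0.15,-0.43],[0.423,-0.09,0.064,0.122,0.188,-0.534]])

```text
time: 36.67
ee_pos: [0.5119, 0.1922, 0.1564]
eef_rot: [0.569, 0.808, 0.087, -0.126]
ft_force: [-0.0, 0.5, 0.4]
width: 0.0365
grip_force: 0.0
```

Emit:
drive_tool(increments=[[0,0,0,0,0,0],[0,0,0,0,0,0],[0,0,0,0,0,0],[0,0,0,0,0,0],[0,0,0,0,0,0]])

```text
time: 37.08
ee_pos: [0.5125, 0.19, 0.1562]
eef_rot: [0.572, 0.806, 0.086, -0.125]
ft_force: [0.3, -0.3, -0.7]
width: 0.0369
grip_force: 0.0
```

```bash
python3 - <<'E'
from h import *
print(topboards());v=[a for a in sinks() if a[1]>110];print(v[0],v[-1])
P=pose();print(P[0],P[1].as_quat(),sk(.051))
A=plan(*P,*sk(.053),.07,1.91,.3);A=plan(*A,*sk(.052),.037,1.91,.3);A=plan(*A,*sk(.088),.037,1.91,.3)
E
```

```text
[([0.5503, -0.2622], 242), ([0.5447, -0.3459], 243), ([0.4649, -0.1716], 250), ([0.4657, -0.2557], 244), ([0.4502, -0.3362], 167)]
(20, 133) (184, 114)
[0.51247394 0.19028826 0.15624924] [ 0.5717195   0.80626175  0.08622804 -0.12507412] [0.51321475 0.19491461]
-0.080 0.009 0.276 -0.004 -0.006 -0.003   |mm 86.0 deg 0.0
-0.029 0.000 0.106 0.000 0.000 0.000   |mm 33.0 deg 0.0
-0.115 -0.000 -0.035 0.000 0.000 0.000   |mm 36.0 deg 0.0
```

Emit:
drive_tool(increments=[[-0.02,0.009,0.07,-0.004,-0.006,0],[-0.04,0.009,0.14,-0.004,-0.006,0],[-0.06,0.009,0.21,-0.004,-0.006,0],[-0.08,0.009,0.276,-0.004,-0.006,0],[-0.08,0.009,0.276,-0.004,-0.006,0]])

```text
time: 37.6
ee_pos: [0.5117, 0.1926, 0.0665]
eef_rot: [0.572, 0.806, 0.084, -0.124]
ft_force: [-1.6, 0.1, 0.1]
width: 0.0369
grip_force: 0.0
```

Emit:
drive_tool(increments=[[-0.007,0,0.026,0,0,0],[-0.014,0,0.053,0,0,0],[-0.022,0,0.08,0,0,0],[-0.029,0,0.106,0,0,0],[-0.029,0,0.106,0,0,0]])

```text
time: 38.02
ee_pos: [0.5127, 0.1945, 0.0357]
eef_rot: [0.572, 0.807, 0.086, -0.123]
ft_force: [-0.5, 0.0, -0.2]
width: 0.0368
grip_force: 0.0
```

Emit:
drive_tool(increments=[[0,0,0,0,0,0],[0,0,0,0,0,0],[0,0,0,0,0,0],[0,0,0,0,0,0],[0,0,0,0,0,0]], claw=1, force=12)

```text
time: 38.43
ee_pos: [0.5137, 0.1949, 0.0375]
eef_rot: [0.572, 0.807, 0.087, -0.122]
ft_force: [-0.3, 0.3, 2.9]
width: 0.0217
grip_force: 12.0
```

```bash
python3 - <<'E'
from h import *
P=pose();s=read_state();print(P[0],s["width"],((P[0][:2]-sk(0))@XR).round(4))
A=plan(*P,*(P[0][:2]+XR*.036),P[0][2],1.91,.3)
E
```

```text
[0.51372998 0.19488132 0.0374698 ] 0.021744563842796476 0.0512
-0.115 0.000 -0.036 0.000 -0.001 -0.001   |mm 36.0 deg 0.0
```

Emit:
drive_tool(increments=[[-0.023,0,-0.007,0,0,0],[-0.046,0,-0.014,0,0,0],[-0.07,0,-0.021,0,0,0],[-0.092,0,-0.029,0,0,0],[-0.115,0,-0.036,0,0,0]])

```text
time: 38.85
ee_pos: [0.5259, 0.16, 0.0374]
eef_rot: [0.572, 0.807, 0.087, -0.123]
ft_force: [0.2, 2.9, 5.2]
width: 0.0215
grip_force: 12.0
```

Emit:
drive_tool(increments=[[0,0,0,0,0,0],[0,0,0,0,0,0],[0,0,0,0,0,0],[0,0,0,0,0,0],[0,0,0,0,0,0]], claw=0.58)

```text
time: 39.27
ee_pos: [0.5251, 0.1607, 0.0369]
eef_rot: [0.571, 0.807, 0.086, -0.123]
ft_force: [-0.1, 0.2, -0.4]
width: 0.036
grip_force: 0.0
```

Emit:
drive_tool(increments=[[0,0,-0.05,0,0,0],[0,0,-0.1,0,0,0],[0,0,-0.17,0,0,0],[0,0,-0.23,0,0,0],[0,0,-0.23,0,0,0]])

```text
time: 39.68
ee_pos: [0.5343, 0.1409, 0.1059]
eef_rot: [0.572, 0.807, 0.087, -0.121]
ft_force: [0.5, -0.7, -0.4]
width: 0.0364
grip_force: 0.0
```

```bash
python3 - <<'E'
from h import *
P=pose();s=read_state();print(P[0],s["width"],((P[0][:2]-sk(0))@XR).round(4))
A=plan(*P,*sk(.1),.13,1.91)
E
```

```text
[0.53427833 0.1409147  0.10594551] 0.03644157237420206 0.1089
0.052 -0.006 -0.068 0.004 -0.381 -0.002   |mm 26.0 deg 17.0
```

Emit:
drive_tool(increments=[[0.01,-0.006,-0.015,0,-0.08,0],[0.02,-0.006,-0.03,0,-0.16,0],[0.03,-0.006,-0.04,0,-0.24,0],[0.04,-0.006,-0.055,0,-0.32,0],[0.052,-0.006,-0.068,0.004,-0.381,0]])

```text
time: 40.1
ee_pos: [0.5272, 0.15, 0.1272]
eef_rot: [0.577, 0.817, -0.002, -0.0]
ft_force: [0.4, 0.5, 0.3]
width: 0.0368
grip_force: 0.0
```

Emit:
drive_tool(increments=[[0,0,0,0,0,0],[0,0,0,0,0,0],[0,0,0,0,0,0],[0,0,0,0,0,0],[0,0,0,0,0,0]])

```text
time: 40.52
ee_pos: [0.5278, 0.148, 0.1265]
eef_rot: [0.579, 0.816, -0.001, -0.003]
ft_force: [-0.6, 0.2, 0.1]
width: 0.0363
grip_force: 0.0
```

```bash
python3 - <<'E'
from h import *
for o in railrow("w8"):print(o)
P=pose();s=read_state();print(P[0],P[1].as_quat(),((P[0][:2]-sk(0))@XR).round(4))
A=plan(*P,*sk(.079),.034,1.91)
E
```

```text
{'c': (0.5243, 0.1667), 'wh': (22.7, 29.8), 'a': 18.8, 'along': (np.float64(66.5), np.float64(96.3)), 'lat': (np.float64(-10.4), np.float64(12.4))}
[0.52779043 0.14813822 0.12661399] [ 0.57852205  0.81566219 -0.00126069 -0.00241495] 0.1
0.069 0.007 0.309 -0.006 -0.003 -0.003   |mm 95.0 deg 0.0
```

The sink now lies flat at about 81 mm, 29.8 × 22.7 mm in view. I'll re-grip it with the tool vertical.

Emit:
drive_tool(increments=[[0.03,0.007,0.07,-0.006,-0.003,0],[0.064,0.007,0.14,-0.006,-0.003,0],[0.064,0.007,0.22,-0.006,-0.003,0],[0.064,0.007,0.309,-0.006,-0.003,0],[0.064,0.007,0.309,-0.006,-0.003,0]])

```text
time: 40.98
ee_pos: [0.52, 0.1664, 0.0299]
eef_rot: [0.578, 0.816, -0.003, -0.002]
ft_force: [-1.2, -1.3, -1.0]
width: 0.0363
grip_force: 0.0
```

Emit:
drive_tool(increments=[[0,0,0,0,0,0],[0,0,0,0,0,0],[0,0,0,0,0,0],[0,0,0,0,0,0],[0,0,0,0,0,0]], claw=1, force=20)

```text
time: 41.4
ee_pos: [0.5239, 0.1682, 0.0361]
eef_rot: [0.578, 0.816, 0.001, 0.001]
ft_force: [-1.3, -1.1, 8.2]
width: 0.0218
grip_force: 20.0
```

Emit:
drive_tool(increments=[[0,0,-0.06,0,0,0],[0,0,-0.16,0,0,0],[0,0,-0.28,0,0,0],[0,0,-0.36,0,0,0],[0,0,-0.36,0,0,0]])

```text
time: 41.82
ee_pos: [0.5253, 0.1694, 0.1483]
eef_rot: [0.578, 0.816, 0.003, 0.003]
ft_force: [0.4, 0.5, -0.5]
width: 0.022
grip_force: 20.0
```

```bash
python3 - <<'E'
from h import *
P=pose();print(P[0],read_state()["width"])
# board D .4652 -.1724 .225
for t in [(.53,.02,.16,1.4),(.49,-.10,.15,.83),(.468,-.165,.12,.3),(.468,-.1724,.09,.225)]:P=plan(*P,*t)
E
```

```text
[0.52527776 0.16936879 0.14827878] 0.0220401215710451
-0.475 -0.150 -0.040 0.011 -0.001 0.649   |mm 150.0 deg 29.0
-0.417 -0.063 0.033 -0.000 -0.000 0.726   |mm 127.0 deg 33.0
-0.209 0.092 0.100 -0.000 -0.000 0.675   |mm 75.0 deg 30.0
-0.007 0.024 0.100 0.000 -0.000 0.095   |mm 31.0 deg 4.0
```

Emit:
drive_tool(increments=[[-0.095,-0.03,-0.04,0.01,0,0.13],[-0.19,-0.06,-0.04,0.01,0,0.26],[-0.28,-0.09,-0.04,0.01,0,0.39],[-0.38,-0.12,-0.04,0.01,0,0.52],[-0.475,-0.15,-0.04,0.011,0,0.649]])

```text
time: 42.23
ee_pos: [0.5276, 0.017, 0.1549]
eef_rot: [0.767, 0.642, -0.003, -0.002]
ft_force: [1.0, 0.3, 0.4]
width: 0.0218
grip_force: 20.0
```

Emit:
drive_tool(increments=[[-0.08,-0.013,0.007,0,0,0.15],[-0.17,-0.026,0.014,0,0,0.3],[-0.25,-0.04,0.02,0,0,0.44],[-0.33,-0.05,0.027,0,0,0.58],[-0.417,-0.063,0.033,0,0,0.726]])

```text
time: 42.65
ee_pos: [0.4873, -0.1022, 0.1452]
eef_rot: [0.916, 0.401, -0.003, -0.001]
ft_force: [1.2, -0.2, -0.3]
width: 0.0216
grip_force: 20.0
```

Emit:
drive_tool(increments=[[-0.04,0.018,0.02,0,0,0.135],[-0.08,0.036,0.04,0,0,0.27],[-0.12,0.054,0.06,0,0,0.4],[-0.16,0.072,0.08,0,0,0.54],[-0.209,0.092,0.1,0,0,0.675]])

```text
time: 43.07
ee_pos: [0.4654, -0.1665, 0.1153]
eef_rot: [0.989, 0.147, -0.004, 0.0]
ft_force: [-0.2, 0.2, -0.3]
width: 0.0217
grip_force: 20.0
```

Emit:
drive_tool(increments=[[-0.007,0.012,0.05,0,0,0.05],[-0.007,0.024,0.1,0,0,0.095],[-0.007,0.024,0.1,0,0,0.095],[-0.007,0.024,0.1,0,0,0.095],[-0.007,0.024,0.1,0,0,0.095]])

```text
time: 43.48
ee_pos: [0.4658, -0.1735, 0.0862]
eef_rot: [0.994, 0.113, -0.003, 0.0]
ft_force: [-0.4, 0.1, 0.1]
width: 0.0217
grip_force: 20.0
```

```bash
python3 - <<'E'
from h import *
for o in boards():print(*o)
P=pose();print(P[0],P[1].as_quat(),read_state()["width"])
plan(*P,.4662,-.1722,.0535,.225)
E
```

```text
[471. 270.] 0.4669 -0.3352 -1.407 40.6 20.1
[393. 241.] 0.4726 -0.2575 1.376 42.3 38.4
[278. 220.] 0.4734 -0.1703 -1.344 41.7 35.1
[515. 180.] 0.5449 -0.3458 -0.248 51.3 43.4
[433. 142.] 0.5504 -0.2622 -0.328 51.6 42.2
[ 0.46597295 -0.17354295  0.0863145 ] [ 9.93585293e-01  1.13035676e-01 -3.32577608e-03  3.76214353e-04] 0.02173168804153921
0.002 -0.004 0.109 0.000 0.009 0.002   |mm 33.0 deg 0.0
```

Emit:
drive_tool(increments=[[0.002,-0.004,0.04,0,0.009,0],[0.002,-0.004,0.08,0,0.009,0],[0.002,-0.004,0.109,0,0.009,0],[0.002,-0.004,0.109,0,0.009,0],[0.002,-0.004,0.109,0,0.009,0]])

```text
time: 43.95
ee_pos: [0.4652, -0.1724, 0.0523]
eef_rot: [0.994, 0.112, -0.001, -0.001]
ft_force: [-0.0, -0.3, 0.1]
width: 0.0219
grip_force: 20.0
```

Emit:
drive_tool(increments=[[0,0,0.002,0,0,0],[0,0,0.004,0,0,0],[0,0,0.006,0,0,0],[0,0,0.007,0,0,0],[0,0,0.007,0,0,0]])

```text
time: 44.37
ee_pos: [0.4655, -0.1726, 0.051]
eef_rot: [0.994, 0.112, -0.0, -0.0]
ft_force: [-2.4, 1.0, 6.1]
width: 0.0219
grip_force: 20.0
```

Emit:
drive_tool(increments=[[0,0,0,0,0,0],[0,0,0,0,0,0],[0,0,0,0,0,0],[0,0,0,0,0,0],[0,0,0,0,0,0]], claw=0.58)

```text
time: 44.78
ee_pos: [0.4654, -0.1726, 0.0504]
eef_rot: [0.994, 0.112, -0.0, -0.0]
ft_force: [0.5, -0.6, 0.3]
width: 0.0358
grip_force: 0.0
```

Emit:
drive_tool(increments=[[0,0,-0.03,0,0,0],[0,0,-0.12,0,0,0],[0,0,-0.24,0,0,0],[0,0,-0.36,0,0,0],[0,0,-0.4,0,0,0]])

```text
time: 45.2
ee_pos: [0.4676, -0.173, 0.1762]
eef_rot: [0.994, 0.112, 0.003, 0.001]
ft_force: [0.8, 0.4, 0.7]
width: 0.0367
grip_force: 0.0
```

```bash
python3 - <<'E'
from h import *
T=get_calibration("top")
f=lambda u,v:(240+u/4,170+v/4)
q=[onz(T,*f(*p),.046)[:2] for p in((175,27),(607,75),(577,413),(135,362))]
c=np.mean(q,0);y=(q[0]+q[3]-q[1]-q[2]);y/=np.linalg.norm(y);xx=np.array([y[1],-y[0]]);th=np.arctan2(xx[1],xx[0])
print("centre",c.round(4),"L",np.linalg.norm(q[0]-q[1]).round(3),np.linalg.norm(q[1]-q[2]).round(3),"theta",th.round(4),"dial",(c+.197*y).round(4))
print("dial img",onz(T,*f(100,188),.04).round(4))
d=onz(T,*f(82,192),.067)-onz(T,*f(100,188),.067);print("pointer ang",np.arctan2(d[1],d[0]))
P=pose();print(P[0])
for t in[(.50,-.15,.19,.75),(.515,-.15,.19,1.33)]:P=plan(*P,*t)
E
```

```text
centre [ 0.5048 -0.2619] L 0.315 0.244 theta -0.0985 dial [ 0.5241 -0.0658]
dial img [ 0.5238 -0.0645  0.04  ]
pointer ang 1.8054324478032011
[ 0.46757548 -0.17300427  0.17621929]
0.123 -0.050 -0.046 0.006 -0.005 -0.668   |mm 42.0 deg 30.0
0.037 0.034 0.000 -0.000 0.000 -0.738   |mm 15.0 deg 33.0
```

Emit:
drive_tool(increments=[[0.025,-0.01,-0.046,0.006,-0.005,-0.13],[0.05,-0.02,-0.046,0.006,-0.005,-0.27],[0.075,-0.03,-0.046,0.006,-0.005,-0.4],[0.1,-0.04,-0.046,0.006,-0.005,-0.53],[0.123,-0.05,-0.046,0.006,-0.005,-0.668]])

```text
time: 45.62
ee_pos: [0.4985, -0.1495, 0.1848]
eef_rot: [0.93, 0.368, -0.002, -0.002]
ft_force: [-0.6, -0.2, 0.3]
width: 0.0367
grip_force: 0.0
```

Emit:
drive_tool(increments=[[0.007,0.007,0,0,0,-0.15],[0.014,0.014,0,0,0,-0.3],[0.02,0.02,0,0,0,-0.45],[0.03,0.027,0,0,0,-0.6],[0.037,0.034,0,0,0,-0.738]])

```text
time: 46.03
ee_pos: [0.5134, -0.1495, 0.1846]
eef_rot: [0.785, 0.619, -0.002, -0.003]
ft_force: [0.5, 0.2, -0.7]
width: 0.0363
grip_force: 0.0
```

Emit:
drive_tool(increments=[[0,0,0,0,0,0],[0,0,0,0,0,0],[0,0,0,0,0,0],[0,0,0,0,0,0],[0,0,0,0,0,0]])

```text
time: 46.45
ee_pos: [0.5131, -0.1497, 0.1843]
eef_rot: [0.788, 0.616, -0.002, -0.003]
ft_force: [-0.8, 0.1, -1.0]
width: 0.0365
grip_force: 0.0
```

```bash
python3 - <<'E'
from h import *
c=get_calibration("wrist");im=camera("wrist")
u=proj(c,[.524,-.065,.045],True);print(u)
a,b=int(u[0]),int(u[1]);x0,y0=max(a-70,0),max(b-60,0);cr=im[y0:y0+120,x0:x0+140];print(x0,y0)
t=camera("top")
for o in boards():print(*o)
print(topboards())
n=cv2.resize(cr,None,fx=3,fy=3,interpolation=cv2.INTER_CUBIC);m=cv2.resize(t[170:285,300:400],None,fx=3.13,fy=3.13,interpolation=cv2.INTER_CUBIC)[:360]
cv2.imwrite("pics/d1.png",np.hstack([n,m]));np.save("d1.npy",im);import pickle;pickle.dump((c,x0,y0),open("d1.pkl","wb"))
P=pose();print(P[0],P[1].as_quat())
E
```

```text
(np.float64(270.53400064574225), np.float64(107.96733851838381))
200 47
[267. 286.] 0.4733 -0.2416 -0.229 43.4 12.7
[239. 228.] 0.465 -0.1721 0.221 52.2 42.5
[([0.5502, -0.2619], 249), ([0.5449, -0.3459], 245), ([0.4657, -0.2559], 250), ([0.4505, -0.3364], 168)]
[ 0.51314773 -0.14969152  0.18419817] [ 0.78734423  0.61650347 -0.00174445 -0.00308137]
```

View pics/d1.png

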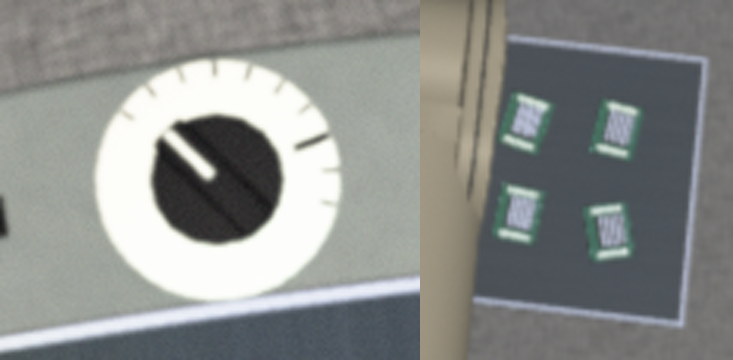

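The dial's pointer runs from crop (208,174) to (170,130). The long thick tick is at (297,148)–(325,136) and the disc centre is near (218,180). The four boards in view carry their sinks.

```bash
python3 - <<'E'
from h import *
import pickle;c,x0,y0=pickle.load(open("d1.pkl","rb"))
f=lambda u,v,z:onz(c,x0+u/3,y0+v/3,z,True)
im=np.load("d1.npy");m=(im.min(2)>215).astype(np.uint8);m[:47]=0;m[148:]=0;m[:,:228]=0;m[:,318:]=0
k=max(cv2.findContours(cv2.morphologyEx(m,cv2.MORPH_OPEN,np.ones((5,5))),cv2.RETR_EXTERNAL,cv2.CHAIN_APPROX_NONE)[0],key=cv2.contourArea)
for z in(.038,.042):
    W=np.array([onz(c,*p,z,True)[:2] for p in k[:,0].astype(float)]).astype(np.float32);print(z,cv2.minEnclosingCircle(W*1000))
ctr=f(218,180,.038);print("disc",ctr)
a=f(208,174,.067);b=f(170,130,.067);d=b-a;pa=np.arctan2(d[1],d[0])
print("pointer",a,b,"ang",pa)
t=f(325,136,.038)-f(297,148,.038);t2=f(311,142,.038)-ctr;print("tick ang",np.arctan2(t[1],t[0]),np.arctan2(t2[1],t2[0]),"expect",2.356-2.1-.0985)
print("v",2.356-(pa+.0985))
D=(.524,-.065)
P=pose()
P=plan(*P,*D,.11,1.8);P=plan(*P,*D,.04,1.8)
E
```

```text
0.038 ((525.2697143554688, -64.59386444091797), 38.562095642089844)
0.042 ((525.3922119140625, -64.6724853515625), 38.06218719482422)
disc [ 0.52590655 -0.06446989  0.038     ]
pointer [ 0.52441984 -0.06268479  0.067     ] [ 0.5171379  -0.04769959  0.067     ] ang 2.0231341064500787
tick ang 0.1827928961289788 0.15548256306542577 expect 0.15749999999999978
v 0.2343658935499211
0.282 -0.031 0.248 -0.008 -0.003 -0.600   |mm 113.0 deg 27.0
0.000 -0.000 0.233 0.000 0.000 0.000   |mm 70.0 deg 0.0
```

```bash
python3 - <<'E'
from h import *
P=pose()
D=(.525,-.0646)
P=plan(*P,.52,-.10,.15,1.8);P=plan(*P,*D,.10,2.02);plan(*P,*D,.05,2.02)
E
```

```text
0.166 -0.017 0.114 -0.008 -0.003 -0.600   |mm 61.0 deg 27.0
0.111 0.043 0.167 0.000 0.000 -0.280   |mm 61.0 deg 13.0
-0.000 -0.000 0.167 0.000 0.000 0.000   |mm 50.0 deg 0.0
```

Emit:
drive_tool(increments=[[0.033,0,0.02,-0.008,-0.003,-0.12],[0.066,-0.005,0.045,-0.008,-0.003,-0.24],[0.1,-0.01,0.07,-0.008,-0.003,-0.36],[0.13,-0.014,0.09,-0.008,-0.003,-0.48],[0.166,-0.017,0.114,-0.008,-0.003,-0.6]])

```text
time: 47.07
ee_pos: [0.52, -0.0999, 0.1499]
eef_rot: [0.62, 0.785, 0.0, -0.0]
ft_force: [0.1, 0.2, -0.2]
width: 0.0367
grip_force: 0.0
```

Emit:
drive_tool(increments=[[0.03,0.012,0.04,0,0,-0.09],[0.07,0.025,0.09,0,0,-0.18],[0.111,0.043,0.13,0,0,-0.28],[0.111,0.043,0.167,0,0,-0.28],[0.111,0.043,0.167,0,0,-0.28]])

```text
time: 47.48
ee_pos: [0.5237, -0.0644, 0.0979]
eef_rot: [0.532, 0.847, -0.0, -0.002]
ft_force: [-0.6, -0.6, -0.6]
width: 0.0365
grip_force: 0.0
```

Emit:
drive_tool(increments=[[0,0,0,0,0,0],[0,0,0,0,0,0],[0,0,0,0,0,0],[0,0,0,0,0,0],[0,0,0,0,0,0]])

```text
time: 47.9
ee_pos: [0.5252, -0.0651, 0.1005]
eef_rot: [0.532, 0.847, 0.0, 0.0]
ft_force: [0.3, 0.3, -0.3]
width: 0.0364
grip_force: 0.0
```

```bash
python3 - <<'E'
from h import *
P=pose();print(P[0],P[1].as_quat(),read_state()["joint_positions"].round(2))
P=plan(*P,.525,-.0646,.05,2.02)
for y in (1.55,1.08,.61,.157): P=plan(*P,.525,-.0646,.05,y)
print(topboards())
E
```

```text
[ 0.52520329 -0.06507656  0.10050394] [5.32176803e-01 8.46633198e-01 1.55290550e-04 2.32283177e-04] [ 0.64  0.3  -0.69  1.83  0.22  1.08  0.32]
0.002 -0.000 0.168 0.001 0.000 -0.001   |mm 51.0 deg 0.0
0.000 0.000 0.000 -0.000 -0.000 0.598   |mm 0.0 deg 27.0
0.000 0.000 0.000 0.000 -0.000 0.598   |mm 0.0 deg 27.0
0.000 0.000 0.000 0.000 -0.000 0.598   |mm 0.0 deg 27.0
0.000 0.000 0.000 -0.000 -0.000 0.577   |mm 0.0 deg 26.0
[([0.5503, -0.2623], 243), ([0.5449, -0.346], 243), ([0.4648, -0.1717], 251), ([0.4657, -0.2559], 247), ([0.4505, -0.3364], 168)]
```

Emit:
drive_tool(increments=[[0,0,0.05,0,0,0],[0,0,0.1,0,0,0],[0,0,0.168,0,0,0],[0,0,0.168,0,0,0],[0,0,0.168,0,0,0]])

```text
time: 48.37
ee_pos: [0.5243, -0.0645, 0.0493]
eef_rot: [0.532, 0.847, -0.0, -0.001]
ft_force: [0.6, 0.8, 0.6]
width: 0.0363
grip_force: 0.0
```

Emit:
drive_tool(increments=[[0,0,0,0,0,0],[0,0,0,0,0,0],[0,0,0,0,0,0],[0,0,0,0,0,0],[0,0,0,0,0,0]], claw=1, force=25)

```text
time: 48.78
ee_pos: [0.5257, -0.0647, 0.0503]
eef_rot: [0.532, 0.847, 0.0, 0.001]
ft_force: [-1.4, 0.0, -0.5]
width: 0.0119
grip_force: 24.9
```

```bash
python3 - <<'E'
from h import *
P=pose();print(P[0],P[1].as_quat())
T=get_calibration("top");t=camera("top").astype(int);b,g,r=t[...,0],t[...,1],t[...,2]
for n,x,y,a in(("A",.451,-.339,.133),("B",.4655,-.2565,-.2),("C",.5447,-.3467,-.243),("D",.4651,-.1723,.222),("E",.5503,-.2625,-.33)):
    # lilac-grey fins (not white strips, not green, not black) inside 36x30 mm box around chip
    pts=[];ca,sa=np.cos(a),np.sin(a)
    for u in np.arange(-.017,.0171,.001):
        for v in np.arange(-.015,.0151,.001):
            w=(x+ca*u-sa*v,y+sa*u+ca*v);p=proj(T,[*w,.059]);i,j=int(round(p[1])),int(round(p[0]))
            if t[i,j].min()>75 and b[i,j]>=g[i,j]-4 and g[i,j]-r[i,j]<14: pts.append((u,v))
    q=np.array(pts);print(n,len(q),(q.mean(0)*1000).round(1) if len(q) else None, (np.ptp(q,axis=0)*1000).round(0) if len(q) else "")
E
```

```text
[ 0.52567487 -0.06468316  0.0502712 ] [5.31744614e-01 8.46904398e-01 4.81790717e-04 6.11899230e-04]
A 599 [0.2 1.5] [28. 25.]
B 604 [-0.2  1.1] [30. 24.]
C 679 [0.4 1.6] [33. 25.]
D 565 [-0.6  0.9] [28. 24.]
E 645 [0.3 0.7] [33. 24.]
```

All five chips carry a sink, within 2 mm of centre. The dial bar is gripped at 11.9 mm, so I'll turn it clockwise by 1.866 rad.

Emit:
drive_tool(increments=[[0,0,0,0,0,0.12],[0,0,0,0,0,0.24],[0,0,0,0,0,0.36],[0,0,0,0,0,0.48],[0,0,0,0,0,0.6]])

```text
time: 49.25
ee_pos: [0.5251, -0.0648, 0.0502]
eef_rot: [0.716, 0.698, 0.0, 0.0]
ft_force: [-1.9, -0.1, 5.7]
width: 0.0116
grip_force: 24.9
```

Emit:
drive_tool(increments=[[0,0,0,0,0,0.12],[0,0,0,0,0,0.24],[0,0,0,0,0,0.36],[0,0,0,0,0,0.48],[0,0,0,0,0,0.6]])

```text
time: 49.67
ee_pos: [0.5247, -0.0647, 0.0502]
eef_rot: [0.859, 0.511, -0.0, -0.0]
ft_force: [-5.0, -0.4, 8.5]
width: 0.0118
grip_force: 24.9
```

Emit:
drive_tool(increments=[[0,0,0,0,0,0.12],[0,0,0,0,0,0.24],[0,0,0,0,0,0.36],[0,0,0,0,0,0.48],[0,0,0,0,0,0.6]])

```text
time: 50.08
ee_pos: [0.5243, -0.0643, 0.0502]
eef_rot: [0.955, 0.297, -0.001, -0.0]
ft_force: [-6.3, 1.2, 9.8]
width: 0.0115
grip_force: 24.9
```

```bash
python3 - <<'E'
from h import *
P=pose();print(P[0],P[1].as_quat(),read_state()["ft_force"])
plan(*P,.5253,-.0646,.05,.157)
E
```

```text
[ 0.52426357 -0.06432047  0.05016919] [ 9.55013072e-01  2.96562377e-01 -7.79084577e-04 -4.26863409e-04] [-6.34878736  1.24361529  9.75868054]
0.002 0.003 0.001 -0.001 0.002 0.567   |mm 1.0 deg 26.0
```

Finish the turn, release, rise, back off and look.

Emit:
drive_tool(increments=[[0,0,0,0,0,0.12],[0,0,0,0,0,0.24],[0,0,0,0,0,0.36],[0,0,0,0,0,0.48],[0,0,0,0,0,0.567]])

```text
time: 50.5
ee_pos: [0.5241, -0.0639, 0.0501]
eef_rot: [0.997, 0.078, -0.001, -0.001]
ft_force: [-7.8, 2.8, 11.4]
width: 0.0117
grip_force: 24.9
```

Emit:
drive_tool(increments=[[0,0,0,0,0,0],[0,0,0,0,0,0],[0,0,0,0,0,0],[0,0,0,0,0,0],[0,0,0,0,0,0]])

```text
time: 50.92
ee_pos: [0.5241, -0.0639, 0.0502]
eef_rot: [0.997, 0.081, -0.001, -0.001]
ft_force: [-7.1, 2.9, 11.2]
width: 0.0114
grip_force: 24.9
```

Emit:
drive_tool(increments=[[0,0,0,0,0,0],[0,0,0,0,0,0],[0,0,0,0,0,0],[0,0,0,0,0,0],[0,0,0,0,0,0]], claw=0.6)

```text
time: 51.33
ee_pos: [0.5249, -0.0647, 0.0495]
eef_rot: [0.997, 0.08, -0.0, -0.0]
ft_force: [-0.1, -0.4, -0.4]
width: 0.0324
grip_force: 0.0
```

Emit:
drive_tool(increments=[[0,0,-0.06,0,0,0],[0,0,-0.16,0,0,0],[0,0,-0.28,0,0,0],[0,0,-0.4,0,0,0],[0,0,-0.5,0,0,0]])

```text
time: 51.75
ee_pos: [0.5252, -0.0646, 0.2021]
eef_rot: [0.997, 0.081, 0.001, -0.0]
ft_force: [1.2, -0.1, -0.0]
width: 0.0346
grip_force: 0.0
```

Emit:
drive_tool(increments=[[-0.13,0,0,0,0,0],[-0.26,0,0,0,0,0],[-0.3,0,0,0,0,0],[-0.3,0,0,0,0,0],[-0.3,0,0,0,0,0]])

```text
time: 52.17
ee_pos: [0.4362, -0.0794, 0.2]
eef_rot: [0.997, 0.08, 0.0, 0.0]
ft_force: [0.3, 0.7, 0.0]
width: 0.0345
grip_force: 0.0
```

```bash
python3 - <<'E'
from h import *
s=read_state();print(s["time"],s["ee_pos"])
c=get_calibration("wrist");im=camera("wrist");t=camera("top")
u=proj(c,[.525,-.0645,.045],True);x0,y0=int(u[0])-70,int(u[1])-60;x0,y0=max(x0,0),max(y0,0);print(x0,y0)
n=cv2.resize(im[y0:y0+120,x0:x0+140],(420,360),interpolation=cv2.INTER_CUBIC);m=cv2.resize(t[150:310,80:400],(380,190))
m=np.vstack([m,np.zeros((170,380,3),np.uint8)]);cv2.imwrite("pics/d2.png",np.hstack([n,m]))
import pickle;pickle.dump((c,x0,y0),open("d2.pkl","wb"));print(topboards())
for o in boards():print(*o)
E
```

```text
52.1667 [ 0.43618118 -0.07942377  0.20001234]
209 43
[([0.5504, -0.2621], 244), ([0.5449, -0.346], 243), ([0.4658, -0.256], 248), ([0.4502, -0.3363], 168)]
[490. 217.] 0.4511 -0.3384 0.132 52.0 43.6
[441. 194.] 0.466 -0.256 -0.19 52.9 43.4
[379. 190.] 0.4576 -0.1792 0.234 52.4 41.9
[512. 146.] 0.5445 -0.3462 -0.244 52.2 43.5
[464. 119.] 0.5503 -0.2622 -0.334 52.8 43.3
```

View pics/d2.png

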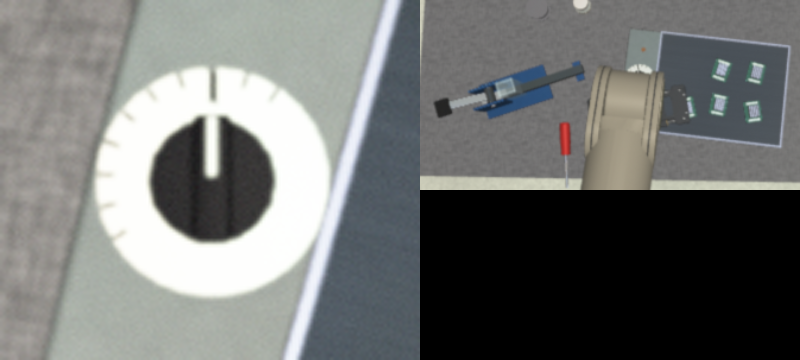

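The pointer stands at the long thick tick, in line with it at crop x≈212. But the wrist view puts board D at (0.4576, −0.1792), 10 mm from where it was. I'll clear the arm away and re-measure the board and its sink.

Emit:
drive_tool(increments=[[0,-0.1,-0.05,0,0,-0.1],[0,-0.22,-0.1,0,0,-0.2],[0,-0.34,-0.1,0,0,-0.3],[0,-0.45,-0.1,0,0,-0.4],[0,-0.45,-0.1,0,0,-0.5]])

```text
time: 52.78
ee_pos: [0.4141, 0.0608, 0.2302]
eef_rot: [0.96, 0.279, 0.001, -0.001]
ft_force: [0.2, 0.5, 0.1]
width: 0.035
grip_force: 0.0
```

Emit:
drive_tool(increments=[[0,0,0,0,0,0],[0,0,0,0,0,0],[0,0,0,0,0,0],[0,0,0,0,0,0],[0,0,0,0,0,0]])

```text
time: 53.2
ee_pos: [0.4146, 0.0534, 0.2295]
eef_rot: [0.962, 0.272, -0.0, -0.0]
ft_force: [-0.3, 0.3, 0.7]
width: 0.0348
grip_force: 0.0
```

```bash
cat >> h.py <<'E'
def fins(L):
    T=get_calibration("top");t=camera("top").astype(int);b,g,r=t[...,0],t[...,1],t[...,2]
    for n,x,y,a in L:
        pts=[];ca,sa=np.cos(a),np.sin(a)
        for u in np.arange(-.03,.0301,.001):
            for v in np.arange(-.03,.0301,.001):
                w=(x+ca*u-sa*v,y+sa*u+ca*v);p=proj(T,[*w,.059]);i,j=int(round(p[1])),int(round(p[0]))
                if 75<t[i,j].min()<190 and t[i,j].max()>110 and b[i,j]>=g[i,j]+3: pts.append((u,v))
        q=np.array(pts);print(n,len(q),(np.median(q,0)*1000).round(1),(np.percentile(q,[5,95],axis=0)*1000).round(0).tolist())
E
python3 - <<'E'
from h import *
print(pose()[0]);print(topboards());
for o in boards():print(*o)
fins((("A",.451,-.339,.133),("B",.4655,-.2565,-.2),("C",.5447,-.3467,-.243),("D",.4576,-.1792,.23),("Dold",.4651,-.1723,.222),("E",.5503,-.2625,-.33)))
E
```

```text
[0.41461997 0.05338434 0.22949253]
[([0.5504, -0.2623], 242), ([0.545, -0.3461], 244), ([0.4657, -0.2559], 247), ([0.4575, -0.1786], 249), ([0.4502, -0.3363], 168)]
[449. 245.] 0.4615 -0.1778 0.229 44.2 43.9
[517. 225.] 0.5498 -0.2618 -0.33 51.8 43.7
A 662 [0. 0.] [[-13.0, -11.0], [13.0, 10.0]]
B 700 [1. 0.] [[-13.0, -10.0], [14.0, 11.0]]
C 658 [-1.  1.] [[-14.0, -9.0], [12.0, 12.0]]
D 687 [-1.  0.] [[-14.0, -11.0], [12.0, 11.0]]
Dold 684 [-10.  -5.] [[-23.0, -16.0], [3.0, 6.0]]
E 666 [0. 0.] [[-13.0, -10.0], [13.0, 11.0]]
```

Board D shifted 10 mm with its sink still centred on it. All five sinks are within about 1 mm of their chips, the lever is up and the arm touches nothing. Handing in.

```bash
python3 -c "
from bench import *
print(close_job())"
```

```text
the job is handed in; nothing more can be done
None
```

The job is handed in, and no verdict came back: five presses put a heat sink on each of the five boards (within about 1 mm in the last check), the dial points at the long thick tick, and the lever is up. Board D had moved about 10 mm during or just after the dial turn, from a knock or a brush by the gripper, but its sink stayed centred.

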